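Seat a spice mill's grinding cone and rock it free

ROBOT

A 6-joint arm with a two-finger parallel gripper is mounted at the origin on the work surface. World frame = base frame: x ahead of the robot, y to its left, z up, the work surface at z = 0. Lengths are in m, angles in rad, forces in N, time in s.
With the tool pointing down it reaches from about 0.275 to 0.75 m from the base axis. Payload 10.2 kg.
Tool frame: the origin (TCP) lies at the very end of the fingers, on their centre line; the grasp point (between the pads) lies 19 mm behind it (grip_depth is the z of the grasp point in the tool frame, in m); z points along the fingers, x is the direction in which the jaws open and shut, and the axes are right-handed (so a half turn about z gives the same grasp; the last joint's range is limited). The gripper opens to 85 mm and grips with 20 to 120 N. Pads are 22 mm wide; open, the fingers measure 114 mm over their backs; the gripper's body (76 mm by 85 mm) begins 54 mm behind the grasp point. The pads swing forward as they close: fully open they stand 13 mm farther back than shut.
Start: joints at [-1.353, 0.313, 1.498, -0, 1.331, -0.223], TCP at [0.224, -0.475, 0.204] pointing down, gripper open.
Joint ranges: [-2.94, 2.94], [-0.97, 2.17], [0.19, 2.56], [-1.23, 4.37], [0.02, 3.11], [-2.88, 2.88]. Speed limits (rad/s): [2.39, 2.39, 3.01, 3.14, 3.14, 3.14].

INTERFACE

Orientations are given as a unit quaternion [x, y, z, w].
In Python, from workcell import * gives the robot as it stands.
- The arm moves only by the tool play_rows, never from a script. Its argument "moves" is a list of rows, each a list of 3 entries, a list of its own where there are three numbers: the opening, from -1 (shut) to 1 (fully open), then the shift along the world's x, y, z in units of 40 mm (1.0 is 40 mm), then the turn, a rotation vector about the world's x, y, z in units of 6 degrees (1.0 is 6 degrees). A call has 1 to 10 rows; each row is the pose to reach, as a shift and turn from the pose commanded when the call began; what a row does not reach only later rows make up. A row lasts 1/10 s, in which the tool goes at most 50 mm and 8.59 degrees, less where a joint would pass 70% of its speed; a pose out of reach is approached as far as the arm can. A call with a gripper value outside its range is refused whole. The fingers move at their own pace and stop on an object; "newtons" is the grip in N (left out, the last holds). Time passes only in rows, so rows that repeat a pose let the fingers close. It gives the time, the measured TCP pose, the force and the opening at its end, in the units of the state.
- read_state(): the state, without advancing time (a new reading comes with each control period).
- grab_frame(name): name is "scene" or "side" or "wrist"; returns the picture (420x560x3 uint8, blue, green, red); there is no depth.
- camera_params(name): a dict with "intrinsics" (3x3 intrinsics, pixels), "k1" (the pictures are not rectified: a ray, as slopes to the right and down, at radius r is drawn at 1 + k1 r^2 times it, then the intrinsics apply), "R" (3x3) and "t" (3): a world point X has camera coordinates R X + t; the wrist camera has in their place "hand_eye" (4x4, takes a point from camera to tool coordinates, whose origin is the TCP and whose axes are the tool frame's). Camera axes: x right, y down, z forward; pixel columns grow to the right and rows downward; lengths in m; the calibration is good to about 2 mm. A picture is of the moment at which its call begins: read the wrist's pose just before it. camera_params takes no time and is no camera call.
- sign_off(): hands the job in, once; it reports no verdict.
Trained networks look in the newest picture that a camera, given by its name, has taken for a name from the list of things; names that differ only in an ending like _2 or _b are one class to them, and where a whole thing is asked for, a point or a joint stands for the part that bears it (a point fixed in the world has none). Each returns a list of dicts, best first, with "score" (0 to 1); they miss things now and then, are a little off and sometimes report something else, mostly with a low value. They report only what shows in the picture. A call takes as long as a camera call. They do not tell look-alikes from the thing itself.
- search_frame(target, camera): "extent" ([left, top, right, bottom] in pixels, round what is visible of it).
The state is a dict: "time_s": time; "joint_pos": joint angles; "qvel": joint speeds; "effort": joint torques, N m; "ee_pos": TCP position; "tool_rot": TCP orientation; "ft_force": force on the tool from outside, world axes, zero at the start; "wrist_torque": the same for the moment, N m; "finger_gap": opening from 0.0 (shut) to 1.0 (fully open).
Only numpy, scipy, OpenCV 4.12 (cv2) and the standard library are available. Lean on these libraries where they do the work, as an engineer would, in place of code of your own. Each camera call takes 0.05 s, during which the arm holds its last target.

TASK

Put the washed grinding cone back in the hand spice mill: lift it by its bar from the drying stand, set it in the mill's white cup with the bar in line with the two red marks, and push cup and cone down by feel until the cup stops, firming up to about 14 N there and never more than 20 N. Keeping it lightly pressed (about 6 N), rock it about 25 degrees clockwise of the marks, seen from above, and then about 25 degrees anticlockwise of them to check that it turns freely; finally bring the bar back in line with the marks and let go, with the cone sitting straight in its cup. Leave everything else on the shelf where it is.

Things in the scene. Friction and masses are not known exactly. Their poses are not given: they have to be found in the camera images.
- cone: Steel grinding cone, about 220 g, with a black plastic bar on top. Origin: centre of the small lower end face; z up the axis, x along the bar. Taper: 45 degrees, radius 10 mm at z = 0 to 32 mm at z = 22 mm; then a flat lip of radius 36 mm to z = 27 mm; then a 10 mm thick stem up to the bar. It starts upright in the stand, lip on the stand's rim, origin 18 mm above the shelf.
- bar_end (a point): Middle of the cone bar's +x end face, 28 mm from the axis, 58 mm above the cone's origin. The bar is 56 mm long (x), 14 mm wide (y), 18 mm high, from z = 49 to 67 mm in the cone's frame. Its two ends are alike: either may point to either red mark.
- stand: Fixed white plastic drying stand: upright ring 88 mm across, 40 mm high, bore 67 mm, on a flat 112 mm foot. Origin: centre of its underside.
- mill: Hand spice mill, fixed to the shelf: dark wooden round housing 100 mm wide at the foot, 92 mm at the top, 75 mm high, wall 5 mm, open at the top; the white cup stands in its middle. Origin: centre of its underside, z up. Two small red marks on the rim, at +x and -x, up to 80 mm high, give the line for the bar.
- mouth (a point): Point on the mill's axis at the height of the housing's rim (75 mm over its origin). Here the white ceramic cup stands: 71 mm across, 14 mm high, inside tapered like the cone, 27 mm radius at its rim. It starts raised, rim 81 to 94 mm above the shelf; pushed down to its stop, rim 78 to 86 mm. Neither height is measured and they differ each time. A cone resting in it has its origin 17 mm below the cup's rim.
- mark (a point): Top of the red mark at the mill's +x side (44 mm from the axis, 80 mm high). The cup does not turn or shift sideways. Pushed with about 6 N it slides down stiffly by 3 to 8 mm and stays down; at its stop the load rises by about 10 N per mm (a stiff spring, 4 mm at most). The taper is slippery, does not lock, and centres the cone when it is let go.
- jar: Bystander: closed tall glass jar with steel cap, 76 mm across, 190 mm high. Origin: centre of its underside.
- tumbler: Bystander: short stainless tumbler, 68 mm across, 75 mm high. Origin: centre of its underside.
- mug: Bystander: orange ceramic mug, 84 mm across, 90 mm high, handle at its +y. Origin: centre of its underside.
- lid: Bystander: hard silicone lid lying flat, 104 mm across, 18 mm high with its knob. Origin: centre of its underside.
- teaspoon: Bystander: aluminium teaspoon, 140 mm long along its x, lying flat. Origin: centre of its underside.
Mind the look-alikes: they are no part of the job. What is shaped like the cone but orange is not meant.

How it is judged:
By the outcome, as a careful person would: the job done as asked, in the order asked, and still so for the second after the job is handed in, with the robot touching nothing.
It also fails if it takes over 70 s, if anything falls off the work surface, if the arm or the gripper's body presses on something with over 40 N, if the wrist force passes 120 N, or if a joint passes its speed limit or range.

## Working session

There is one attempt and no reset: what is moved stays moved. The work goes in short steps, Python scripts to look and compute and a tool call to move; the robot and the scene stay as the last step left them, time stands still between calls to the robot, and variables do not carry over. Pictures are saved under pics/ and viewed, and the job is handed in when it is done.

Besides the shell and the picture viewer there is one more tool, called after "Request:" in YAML: its name, and indented under it one key for each argument. play_rows: Moves the arm, as the interface text tells. Its arguments: {"type":"object","properties":{"moves":{"type":"array"},"newtons":{"type":"number"}},"required":["moves"]}

```bash
mkdir -p pics; ls; cat > h.py <<'E'
from workcell import *
import numpy as np, cv2
from scipy.spatial.transform import Rotation as Ro
def ray(name,u,v,st=None):
    p=camera_params(name);K=np.array(p["intrinsics"]);k1=p["k1"]
    d=np.array([(u-K[0,2])/K[0,0],(v-K[1,2])/K[1,1]]);s=d.copy()
    for _ in range(30): s=d/(1+k1*(s@s))
    r=np.array([s[0],s[1],1.])
    if name=="wrist":
        H=np.array(p["hand_eye"]);R=Ro.from_quat(st["tool_rot"]).as_matrix()
        return R@H[:3,3]+np.array(st["ee_pos"]),R@H[:3,:3]@r
    R=np.array(p["R"]);t=np.array(p["t"])
    return -R.T@t,R.T@r
def onz(name,u,v,z,st=None):
    o,d=ray(name,u,v,st);return o+d*(z-o[2])/d[2]
def proj(name,X,st=None):
    p=camera_params(name);K=np.array(p["intrinsics"]);k1=p["k1"];X=np.array(X,float)
    if name=="wrist":
        H=np.array(p["hand_eye"]);R=Ro.from_quat(st["tool_rot"]).as_matrix()
        c=H[:3,:3].T@(R.T@(X-np.array(st["ee_pos"]))-H[:3,3])
    else: c=np.array(p["R"])@X+np.array(p["t"])
    s=c[:2]/c[2];s=s*(1+k1*(s@s))
    return K[0,0]*s[0]+K[0,2],K[1,1]*s[1]+K[1,2]
E
python3 - <<'E'
from h import *
print(read_state())
for n in ["scene","side","wrist"]:
    cv2.imwrite(f"pics/{n}0.png",grab_frame(n)); print(n,camera_params(n))
    for t in ["cone","stand","mill","mouth","mark","bar_end"]:
        print(t,[(np.round(d["extent"]).tolist(),round(d["score"],2)) for d in search_frame(t,n)][:4])
E
```

```text
pics
{'time_s': 0.0, 'joint_pos': array([-1.35339378e+00,  3.13433989e-01,  1.49844365e+00,  1.34450067e-06,
        1.33103540e+00, -2.23412312e-01]), 'qvel': array([-0.00174922,  0.00011718, -0.00084006, -0.00040186,  0.00095872,
        0.00045225]), 'effort': array([-1.01173031e-03, -4.12268972e+01, -2.59748286e+01, -2.40959962e-04,
        4.14621973e-03, -1.95565633e-05]), 'ee_pos': array([ 0.22392146, -0.4745157 ,  0.20334083]), 'tool_rot': array([ 8.44593291e-01, -5.35408009e-01, -4.64957602e-04, -4.68686468e-04]), 'ft_force': array([-0.28321209,  0.46057311, -0.18570367]), 'wrist_torque': array([ 0.01411254,  0.00817347, -0.00192993]), 'finger_gap': 1.002414249838498}
scene {'intrinsics': array([[503.86743042,   0.        , 283.72903579],
       [  0.        , 503.86743042, 204.99021725],
       [  0.        ,   0.        ,   1.        ]]), 'k1': -0.09492941273289951, 'R': array([[ 5.69856314e-01,  8.21744311e-01,  2.62202054e-04],
       [ 6.17876317e-01, -4.28269254e-01, -6.59404506e-01],
       [-5.41749608e-01,  3.75927830e-01, -7.51788287e-01]]), 't': array([-0.32496313
[... 1110 characters left out ...]
95)]
bar_end [([170.0, 293.0, 210.0, 325.0], 0.85), ([224.0, 250.0, 256.0, 284.0], 0.75)]
wrist {'intrinsics': array([[359.14555728,   0.        , 277.6958371 ],
       [  0.        , 359.14555728, 209.8089402 ],
       [  0.        ,   0.        ,   1.        ]]), 'k1': -0.09766910761924232, 'hand_eye': array([[ 9.99999817e-01,  5.61609873e-04, -2.25247895e-04,
        -6.08104468e-04],
       [-4.77372893e-04,  9.60968428e-01,  2.76657644e-01,
        -6.97688637e-02],
       [ 3.71829780e-04, -2.76657486e-01,  9.60968520e-01,
        -1.67966435e-01],
       [ 0.00000000e+00,  0.00000000e+00,  0.00000000e+00,
         1.00000000e+00]])}
cone []
stand []
mill []
mouth []
mark []
bar_end []
```

```bash
python3 - <<'E'
from h import *
a=cv2.imread("pics/scene0.png");b=cv2.imread("pics/side0.png")
cv2.imwrite("pics/s_up.png",cv2.resize(a[100:300,80:400],None,fx=2.5,fy=2.5,interpolation=3))
cv2.imwrite("pics/d_up.png",cv2.resize(b[150:350,80:400],None,fx=2.5,fy=2.5,interpolation=3))
print("stand scene",onz("scene",323,182,.03), "side",onz("side",241,280,.03))
print("cone scene bar",onz("scene",324,165,.076), "side",onz("side",240,263,.07))
print("mill scene",onz("scene",212,243,.04),"side",onz("side",328,190,.04))
E
```

```text
stand scene [0.52103504 0.17145707 0.03      ] side [0.47572634 0.20544467 0.03      ]
cone scene bar [0.50320699 0.18544876 0.076     ] side [0.48577806 0.19578454 0.07      ]
mill scene [ 0.53792532 -0.20161327  0.04      ] side [ 0.52571786 -0.2039792   0.04      ]
```

View pics/s_up.png

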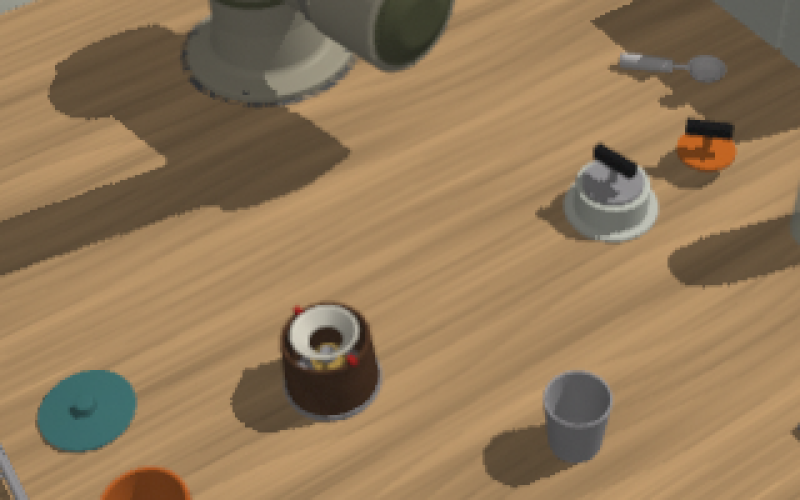

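View pics/d_up.png

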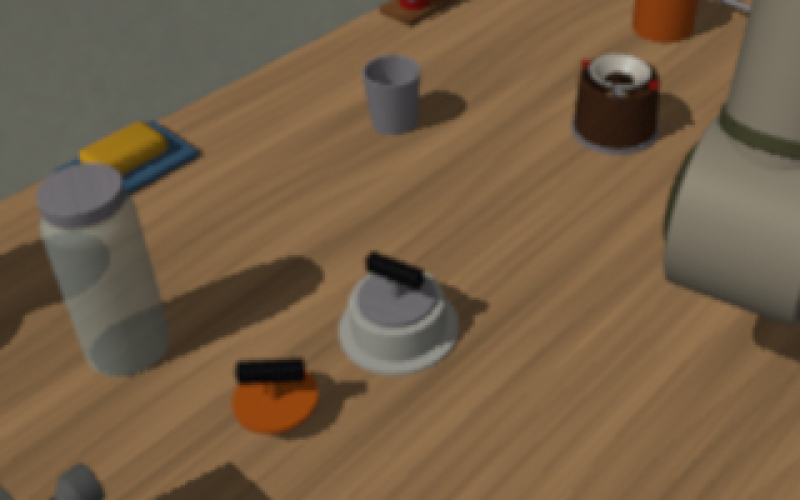

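Request:
play_rows:
  moves:
    - [1,[6.8,6.4,2],[0,0,0]]
    - [1,[6.8,6.4,2],[0,0,0]]
    - [1,[6.8,6.4,2],[0,0,0]]
    - [1,[6.8,6.4,2],[0,0,0]]
    - [1,[6.8,6.4,2],[0,0,0]]
    - [1,[6.8,6.4,2],[0,0,0]]
    - [1,[6.8,6.4,2],[0,0,0]]
    - [1,[6.8,6.4,2],[0,0,0]]
    - [1,[6.8,6.4,2],[0,0,0]]
    - [1,[6.8,6.4,2],[0,0,0]]

```text
time_s: 2.05
ee_pos: [0.496, -0.2186, 0.2836]
tool_rot: [0.845, -0.535, -0.0, 0.0]
ft_force: [0.5, 0.3, 0.2]
finger_gap: 0.999
```

```bash
python3 - <<'E'
from h import *
s=read_state();print(s["time_s"],s["ee_pos"],s["tool_rot"],s["joint_pos"],s["qvel"],s["ft_force"])
im=grab_frame("wrist");cv2.imwrite("pics/w1.png",im)
np.save("w1.npy",[*s["ee_pos"],*s["tool_rot"]])
for t in ["mill","mouth","mark"]:
    print(t,[(np.round(d["extent"]).tolist(),round(d["score"],2)) for d in search_frame(t,"wrist")][:4])
E
```

```text
2.05 [ 0.49600896 -0.21861758  0.28363644] [ 8.44895658e-01 -5.34931095e-01 -1.86104733e-04  1.27545259e-04] [-6.31225571e-01  3.09472312e-01  1.29664635e+00 -2.79537354e-04
  1.53582834e+00  4.97636665e-01] [-0.03359301 -0.00356671  0.01796899 -0.00185985 -0.00164402 -0.00143863] [0.4569679  0.32626026 0.15669133]
mill [([234.0, 94.0, 324.0, 185.0], 0.76)]
mouth [([235.0, 91.0, 324.0, 184.0], 0.67)]
mark [([235.0, 90.0, 326.0, 185.0], 0.9)]
```

View pics/w1.png

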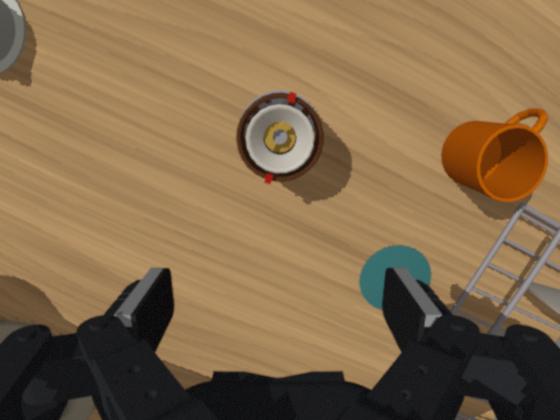

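```bash
python3 - <<'E'
from h import *
im=cv2.imread("pics/w1.png");w=np.load("w1.npy");st=dict(ee_pos=w[:3],tool_rot=w[3:])
hs=cv2.cvtColor(im,cv2.COLOR_BGR2HSV)
m=(((hs[...,0]<4)|(hs[...,0]>172))&(hs[...,1]>190)&(hs[...,2]>90)).astype(np.uint8)
m[:, :225]=0;m[:,335:]=0;m[190:]=0
n,l,s,c=cv2.connectedComponentsWithStats(m);P=[]
for i in range(1,n):
    print(s[i],c[i]);
    if s[i][4]>10:P.append(onz("wrist",*c[i],.077,st))
print(P,np.mean(P,0),np.linalg.norm(P[0]-P[1]),np.degrees(np.arctan2(*(P[0]-P[1])[[1,0]])))
wm=((hs[...,1]<40)&(hs[...,2]>170)).astype(np.uint8);wm[:,:235]=0;wm[:,326:]=0;wm[190:]=0;wm[:90]=0
cs,_=cv2.findContours(wm,cv2.RETR_CCOMP,cv2.CHAIN_APPROX_NONE)
for k in sorted(cs,key=len)[-3:]:
    (e,d,a)=cv2.fitEllipse(k);print(e,d,[onz("wrist",*e,z,st)[:2] for z in(.075,.088)])
cv2.imwrite("pics/w1c.png",cv2.resize(im[80:200,220:340],None,fx=5,fy=5,interpolation=cv2.INTER_CUBIC))
# scene red marks
for nme,bx in(("scene",(185,215,240,270)),("side",(305,160,350,215))):
    a=cv2.imread(f"pics/{nme}0.png");h2=cv2.cvtColor(a,cv2.COLOR_BGR2HSV);x0,y0,x1,y1=bx
    q=(((h2[...,0]<5)|(h2[...,0]>172))&(h2[...,1]>170)&(h2[...,2]>90)).astype(np.uint8)
    z=np.zeros_like(q);z[y0:y1,x0:x1]=q[y0:y1,x0:x1]
    n,l,s,c=cv2.connectedComponentsWithStats(z)
    Q=[onz(nme,*c[i],.077) for i in range(1,n) if s[i][4]>=3];print(nme,s[1:,4],Q,np.mean(Q,0))
E
```

```text
[288  93   8  11  62] [291.46774194  97.96774194]
[266 173   7  10  55] [268.67272727 177.10909091]
[array([ 0.57284374, -0.19670446,  0.077     ]), array([ 0.48966201, -0.21022566,  0.077     ])] [ 0.53125287 -0.20346506  0.077     ] 0.08427349733519673 9.232689676104744
(274.4083251953125, 132.69178771972656) (47.34605026245117, 62.16312026977539) [array([ 0.53407667, -0.19599851]), array([ 0.53493329, -0.19573021])]
(279.4140625, 138.11021423339844) (64.70880889892578, 66.01636505126953) [array([ 0.53127771, -0.20304799]), array([ 0.53223095, -0.20253633])]
scene [ 6 12] [array([ 0.49162789, -0.2100453 ,  0.077     ]), array([ 0.57862825, -0.19568236,  0.077     ])] [ 0.53512807 -0.20286383  0.077     ]
side [2 6] [array([ 0.48831056, -0.2087622 ,  0.077     ])] [ 0.48831056 -0.2087622   0.077     ]
```

View pics/w1c.png

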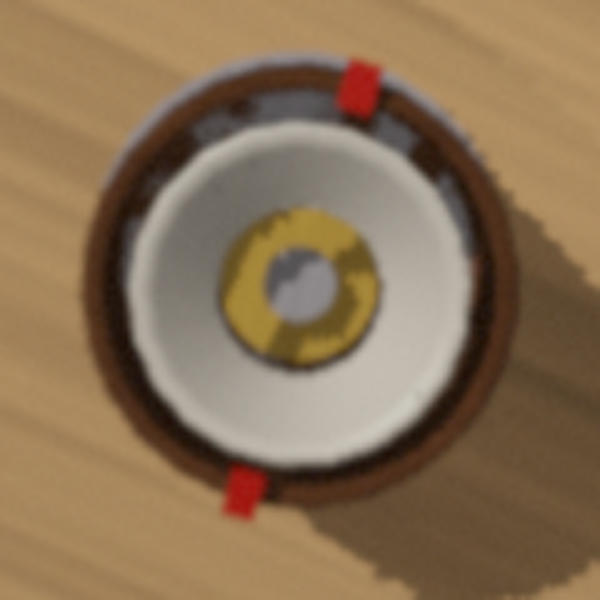

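```bash
python3 - <<'E'
from h import *
for n,a,b in(("scene",(318.5,161),(333.5,168)),("side",(227,255.5),(248,262))):
    A=onz(n,*a,.078);B=onz(n,*b,.078);print(A,B,np.linalg.norm(A-B),(A+B)/2,np.degrees(np.arctan2(*(B-A)[[1,0]])))
E
```

```text
[0.48292308 0.18119313 0.078     ] [0.52954585 0.19870973 0.078     ] 0.04980475683780641 [0.50623446 0.18995143 0.078     ] 20.591659600742428
[0.51846917 0.20368466 0.078     ] [0.46875325 0.18736212 0.078     ] 0.05232683734327912 [0.49361121 0.19552339 0.078     ] -161.82416014448654
```

Request:
play_rows:
  moves:
    - [1,[-0.7,10,-0.8],[0,0,-1]]
    - [1,[-0.7,10,-0.8],[0,0,-1]]
    - [1,[-0.7,10,-0.8],[0,0,-1]]
    - [1,[-0.7,10,-0.8],[0,0,-1]]
    - [1,[-0.7,10,-0.8],[0,0,-1]]
    - [1,[-0.7,10,-0.8],[0,0,-1]]
    - [1,[-0.7,10,-0.8],[0,0,-1]]
    - [1,[-0.7,10,-0.8],[0,0,-1]]
    - [1,[-0.7,10,-0.8],[0,0,-1]]
    - [1,[-0.7,10,-0.8],[0,0,-1]]

```text
time_s: 3.25
ee_pos: [0.4678, 0.1812, 0.2518]
tool_rot: [0.816, -0.578, -0.0, 0.0]
ft_force: [-0.2, 0.4, -0.6]
finger_gap: 0.998
```

```bash
python3 - <<'E'
from h import *
s=read_state();print(s["time_s"],s["ee_pos"],s["tool_rot"],s["joint_pos"],s["qvel"],s["ft_force"])
im=grab_frame("wrist");cv2.imwrite("pics/w2.png",im)
np.save("w2.npy",[*s["ee_pos"],*s["tool_rot"]])
for t in ["cone","bar_end"]:
    print(t,[(np.round(d["extent"]).tolist(),round(d["score"],2)) for d in search_frame(t,"wrist")][:4])
E
```

```text
3.25 [0.46781864 0.18123375 0.25175539] [ 8.15731732e-01 -5.78430372e-01 -2.36127615e-05  2.14688084e-04] [ 1.35820456e-01  2.29864708e-01  1.48122412e+00 -2.83895727e-04
  1.43083181e+00  1.36946650e+00] [-0.04949038 -0.00880067  0.0017268  -0.00475167  0.00160417 -0.01235309] [-0.19955489  0.36043654 -0.6364088 ]
cone [([246.0, 111.0, 313.0, 182.0], 0.7), ([123.0, 60.0, 194.0, 128.0], 0.61)]
bar_end [([242.0, 110.0, 314.0, 179.0], 0.67), ([121.0, 59.0, 191.0, 130.0], 0.65)]
```

View pics/w2.png

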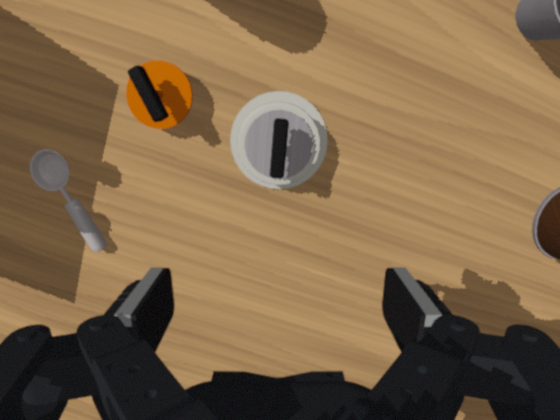

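```bash
cat >> h.py <<'E'
def bar(im,st,box,z):
    x0,y0,x1,y1=box
    g=im.max(2);m=np.zeros(g.shape,np.uint8);m[y0:y1,x0:x1]=(g[y0:y1,x0:x1]<50)
    m=cv2.morphologyEx(m,cv2.MORPH_OPEN,np.ones((3,3)))
    n,l,s,c=cv2.connectedComponentsWithStats(m);i=1+np.argmax(s[1:,4])
    k=(l==i).astype(np.uint8);cs,_=cv2.findContours(k,0,1)
    P=np.array([onz("wrist",*p[0],z,st)[:2] for p in max(cs,key=len)],np.float32)*1000
    r=cv2.minAreaRect(P);bp=cv2.boxPoints(r)
    e=[bp[1]-bp[0],bp[2]-bp[1]];e=max(e,key=np.linalg.norm)
    return s[i],r[0],r[1],np.degrees(np.arctan2(e[1],e[0]))%180
E
python3 - <<'E'
from h import *
im=cv2.imread("pics/w2.png");w=np.load("w2.npy");st=dict(ee_pos=w[:3],tool_rot=w[3:])
print(bar(im,st,(255,105,305,190),.083))
cv2.imwrite("pics/w2c.png",cv2.resize(im[85:195,225:335],None,fx=5,fy=5,interpolation=cv2.INTER_CUBIC))
hs=cv2.cvtColor(im,cv2.COLOR_BGR2HSV)
# stand foot / ring
wm=((hs[...,1]<45)&(hs[...,2]>120)).astype(np.uint8);wm[:,:225]=0;wm[:,335:]=0;wm[195:]=0;wm[:85]=0
cs,_=cv2.findContours(wm,0,1);k=max(cs,key=len);e,d,a=cv2.fitEllipse(k);print(e,d,onz("wrist",*e,.005,st))
print(np.degrees(np.arctan2(*(Ro.from_quat(w[3:]).as_matrix()[:2,0][::-1]))))
E
```

```text
(array([271, 119,  17,  58, 731], dtype=int32), (498.5700988769531, 191.39926147460938), (53.4619140625, 12.342784881591797), np.float32(14.229801))
(275.211181640625, 137.77195739746094) (84.55261993408203, 92.6503677368164) [0.50034327 0.19631391 0.005     ]
-70.68043751240701
```

View pics/w2c.png

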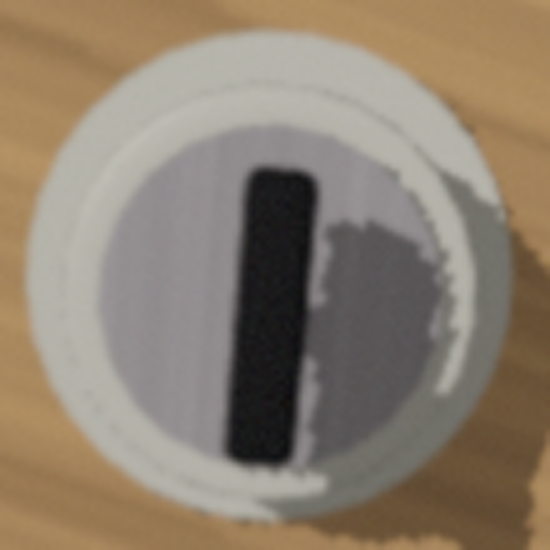

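Request:
play_rows:
  moves:
    - [1,[0.77,0.25,-1],[0,0,-0.83]]
    - [1,[0.77,0.25,-2.2],[0,0,-0.83]]
    - [1,[0.77,0.25,-3.2],[0,0,-0.83]]
    - [1,[0.77,0.25,-4],[0,0,-0.83]]
    - [1,[0.77,0.25,-4.5],[0,0,-0.83]]
    - [1,[0.77,0.25,-4.87],[0,0,-0.83]]
    - [1,[0.77,0.25,-4.87],[0,0,-0.83]]
    - [1,[0.77,0.25,-4.87],[0,0,-0.83]]

```text
time_s: 4.2
ee_pos: [0.4994, 0.1903, 0.0577]
tool_rot: [0.789, -0.614, 0.0, -0.0]
ft_force: [-0.2, -0.2, 0.1]
finger_gap: 1.0
```

```bash
python3 - <<'E'
from h import *
s=read_state();print(s["time_s"],s["ee_pos"],s["tool_rot"],s["ft_force"],s["joint_pos"])
im=grab_frame("wrist");cv2.imwrite("pics/w3.png",im)
np.save("w3.npy",[*s["ee_pos"],*s["tool_rot"]])
print(bar(im,s,(200,150,360,420),.083))
print(proj("wrist",[.4986,.1914,.085],s))
E
```

```text
4.2 [0.4993863  0.19025224 0.0577242 ] [ 7.89003315e-01 -6.14388864e-01  2.21804052e-04 -2.08909381e-04] [-0.15997136 -0.16840843  0.12805474] [ 1.44629838e-01  4.93414435e-01  1.64765722e+00 -3.67552852e-05
  9.99912392e-01  1.46787209e+00]
(array([ 200,  372,  160,   48, 7035], dtype=int32), (432.1149597167969, 172.77720642089844), (31.351985931396484, 83.07820892333984), np.float32(104.174034))
(np.float64(275.92235163714923), np.float64(275.68044731739207))
```

View pics/w3.png

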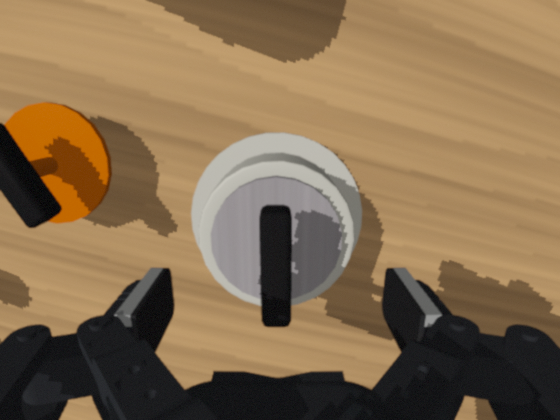

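```bash
python3 - <<'E'
from h import *
im=cv2.imread("pics/w3.png");w=np.load("w3.npy");s=dict(ee_pos=w[:3],tool_rot=w[3:])
print(bar(im,s,(240,190,310,340),.085))
print(proj("wrist",[.4994,.1903,.085],s))
cv2.imwrite("pics/w3c.png",cv2.resize(im[190:340,200:350],None,fx=4,fy=4,interpolation=cv2.INTER_CUBIC))
E
```

```text
(array([ 260,  206,   32,  120, 3490], dtype=int32), (501.6723327636719, 192.23960876464844), (56.07081604003906, 12.920668601989746), np.float32(14.332786))
(np.float64(278.8472227413399), np.float64(274.6214365095157))
```

View pics/w3c.png

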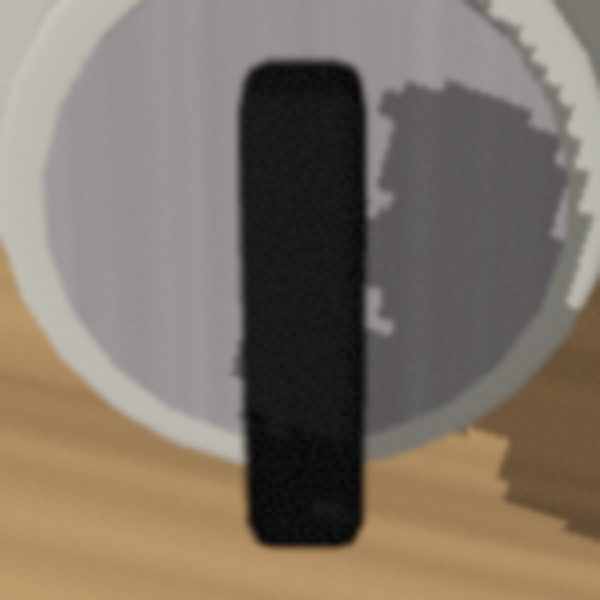

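```bash
python3 - <<'E'
from h import *
w=np.load("w3.npy");s=dict(ee_pos=w[:3],tool_rot=w[3:])
N=onz("wrist",275.5,326,.085,s);F=onz("wrist",275.5,206,.067,s);F2=onz("wrist",275.5,213,.085,s)
print(N,F,F2,np.linalg.norm((N-F)[:2]),np.linalg.norm((N-F2)[:2]),(N+F)/2,(N+F2)/2)
R=Ro.from_quat(w[3:]).as_matrix();print(R.T@((N+F2)/2-w[:3]))
E
```

```text
[0.47394764 0.18539625 0.085     ] [0.52398269 0.19808084 0.067     ] [0.52594686 0.19846181 0.085     ] 0.0516178716781389 0.05361554994436277 [0.49896516 0.19173855 0.076     ] [0.49994725 0.19192903 0.085     ]
[-0.00148566 -0.00097118 -0.02727536]
```

Request:
play_rows:
  moves:
    - [1,[0,0.04,0],[0,0,0]]
    - [-1,[0,0.04,0],[0,0,0]]
    - [-1,[0,0.04,0],[0,0,0]]
    - [-1,[0,0.04,0],[0,0,0]]
    - [-1,[0,0.04,0],[0,0,0]]
    - [-1,[0,0.04,0],[0,0,0]]
    - [-1,[0,0.04,0],[0,0,0]]
    - [-1,[0,0.04,0],[0,0,0]]
    - [-1,[0,0.04,0],[0,0,0]]
    - [-1,[0,0.04,0],[0,0,0]]
  newtons: 50

```text
time_s: 5.25
ee_pos: [0.4992, 0.1931, 0.0576]
tool_rot: [0.789, -0.614, 0.0, -0.001]
ft_force: [-0.4, 2.7, 5.6]
finger_gap: -0.0
```

```bash
python3 - <<'E'
from h import *
s=read_state();print(s["time_s"],s["ee_pos"],s["finger_gap"],s["ft_force"],s["wrist_torque"],s["joint_pos"])
E
```

```text
5.25 [0.49922283 0.19312024 0.05764808] -0.00033985831015331764 [-0.38758599  2.66860539  5.57308156] [0.32589552 0.04579187 0.02209525] [1.49808783e-01 4.94684826e-01 1.64578730e+00 6.25157747e-04
 9.99724960e-01 1.47115424e+00]
```

```bash
python3 - <<'E'
from h import *
s=read_state()
cv2.imwrite("pics/w4.png",grab_frame("wrist"));a=grab_frame("side")
cv2.imwrite("pics/d4.png",cv2.resize(a[200:350,150:350],None,fx=4,fy=4,interpolation=cv2.INTER_CUBIC))
E
```

```text
(no output)
```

View pics/w4.png

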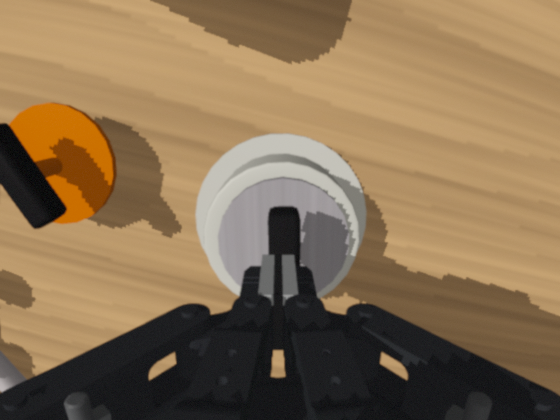

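View pics/d4.png

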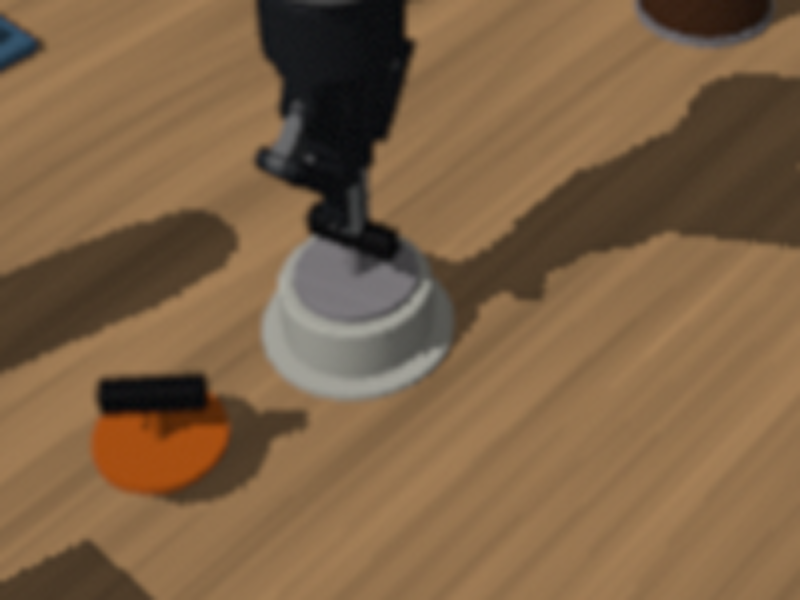

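```bash
python3 - <<'E'
from h import *
im=cv2.imread("pics/w4.png")
z=cv2.resize(im[190:340,200:360],None,fx=5,fy=5,interpolation=cv2.INTER_CUBIC).astype(float)
cv2.imwrite("pics/w4c.png",np.clip(255*(z.clip(0)/255)**.5,0,255).astype(np.uint8)[:600])
s=read_state();print(proj("wrist",s["ee_pos"],s))
E
```

```text
(np.float64(278.777667000345), np.float64(250.42072235854707))
```

View pics/w4c.png

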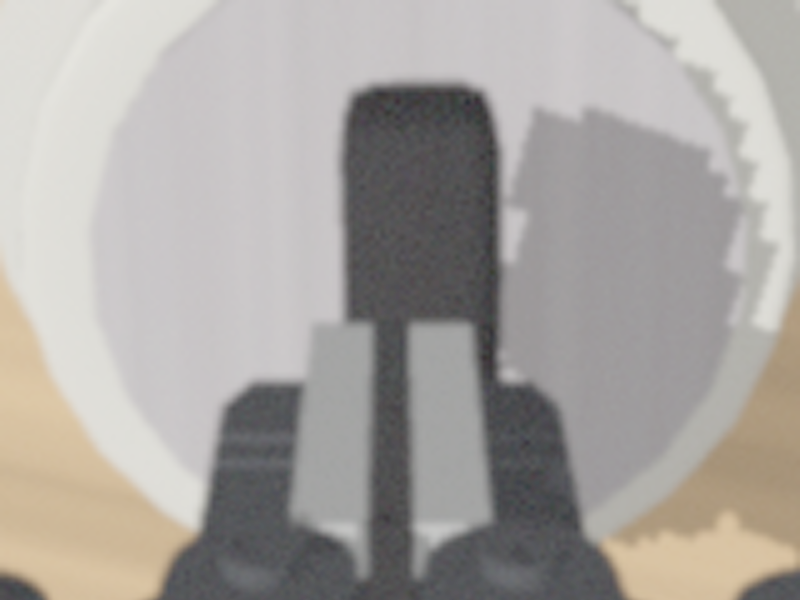

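```bash
python3 - <<'E'
from h import *
s=read_state();e=np.array(s["ee_pos"])
for d in (0,.013,.03,.06): print(d,proj("side",e+[0,0,d]),(np.array(proj("side",e+[0,0,d]))-[150,200])*4,proj("scene",e+[0,0,d]))
print("bar ends",[(np.array(proj("side",[.4996+k*.0271,.1919+k*.007,.085]))-[150,200])*4 for k in(-1,1)])
a=grab_frame("scene");cv2.imwrite("pics/s4.png",cv2.resize(a[110:210,270:400],None,fx=6,fy=6,interpolation=cv2.INTER_CUBIC))
a=grab_frame("side");cv2.imwrite("pics/d4b.png",cv2.resize(a[230:300,205:285],None,fx=8,fy=8,interpolation=cv2.INTER_CUBIC))
E
```

```text
0 (np.float64(236.89895869497482), np.float64(263.45330194703797)) [347.59583478 253.81320779] (np.float64(324.8801396293299), np.float64(167.72631938693735))
0.013 (np.float64(236.58452653567892), np.float64(259.34217864733864)) [346.33810614 237.36871459] (np.float64(325.15705146977024), np.float64(164.4731361570841))
0.03 (np.float64(236.16464628372592), np.float64(253.8578765523501)) [344.65858513 215.43150621] (np.float64(325.5242953760222), np.float64(160.15317281236995))
0.06 (np.float64(235.3985462104635), np.float64(243.8676417468822)) [341.59418484 175.47056699] (np.float64(326.18690501595654), np.float64(152.3426305390367))
bar ends [array([389.74487265, 233.34252679]), array([303.20524135, 201.78060003])]
```

View pics/s4.png

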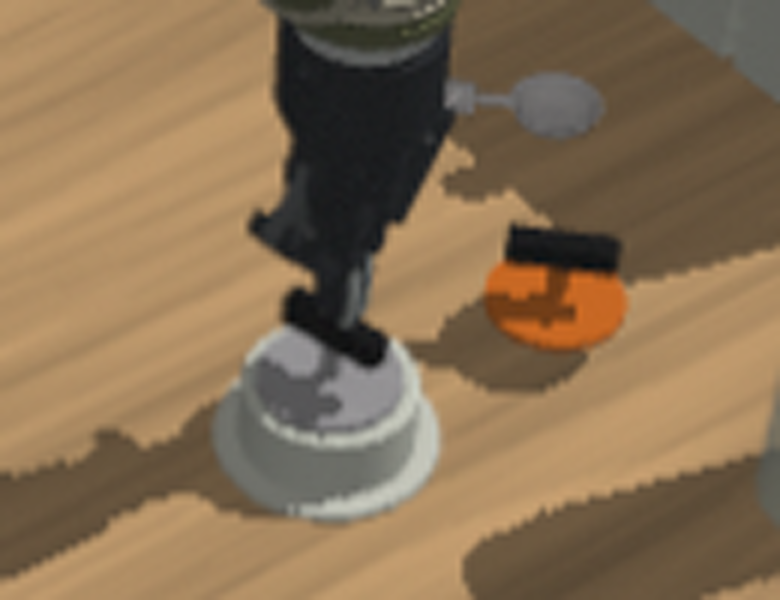

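View pics/d4b.png

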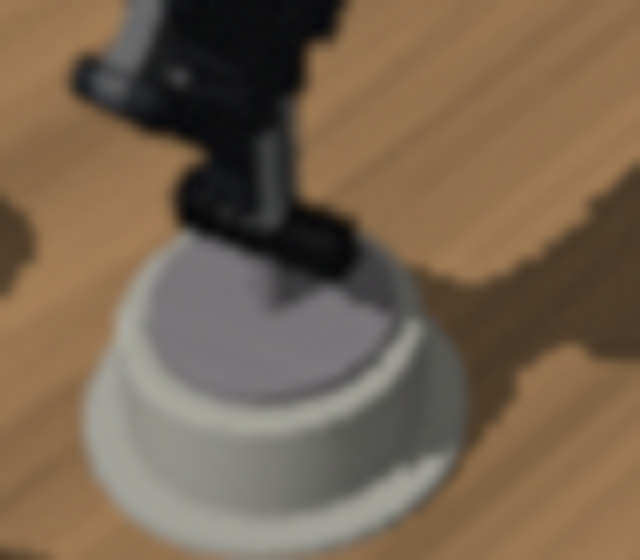

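Request:
play_rows:
  moves:
    - [-1,[0,0,0.4],[0,0,0]]
    - [1,[0,0,0.4],[0,0,0]]
    - [1,[0,0,0.4],[0,0,0]]
    - [1,[0,0,0.4],[0,0,0]]
    - [1,[0,0,0.4],[0,0,0]]
    - [1,[0,0,0.4],[0,0,0]]
    - [1,[0,0,0.4],[0,0,0]]
    - [1,[0,0,0.4],[0,0,0]]

```text
time_s: 6.25
ee_pos: [0.4987, 0.1928, 0.073]
tool_rot: [0.789, -0.614, -0.0, 0.0]
ft_force: [-0.4, -0.2, 0.2]
finger_gap: 1.002
```

```bash
python3 - <<'E'
from h import *
import workcell;print([x for x in dir(workcell) if x[0]!='_'])
s=read_state();print(s["time_s"],s["ee_pos"],s["finger_gap"],s["ft_force"],s["wrist_torque"])
im=grab_frame("wrist");cv2.imwrite("pics/w5.png",im)
a=grab_frame("side");cv2.imwrite("pics/d5.png",cv2.resize(a[200:300,190:310],None,fx=6,fy=6,interpolation=cv2.INTER_CUBIC))
np.save("w5.npy",[*s["ee_pos"],*s["tool_rot"]])
print(bar(im,s,(240,190,310,325),.085))
X=np.array(Ro.from_quat(s["tool_rot"]).as_matrix())
for sg in(-1,1):
  for h in (.013,.037): print(sg,h,(np.array(proj("side",s["ee_pos"]+X@[sg*.0425,0,-h]))-[190,200])*6)
E
```

```text
['IKError', 'camera_params', 'grab_frame', 'grip_depth', 'read_state', 'search_frame', 'sign_off']
6.25 [0.49874928 0.19275665 0.07297649] 1.0020118216011347 [-0.35947266 -0.15903702  0.18439654] [0.03089241 0.01266404 0.01732327]
(array([ 269,  198,   29,  111, 2927], dtype=int32), (501.50103759765625, 191.212158203125), (56.082611083984375, 12.719345092773438), np.float32(15.233923))
-1 0.013 [217.27637965 400.46230406]
-1 0.037 [212.47296688 352.36570413]
1 0.013 [336.35038239 257.27376233]
1 0.037 [333.74349331 210.10242388]
```

View pics/w5.png

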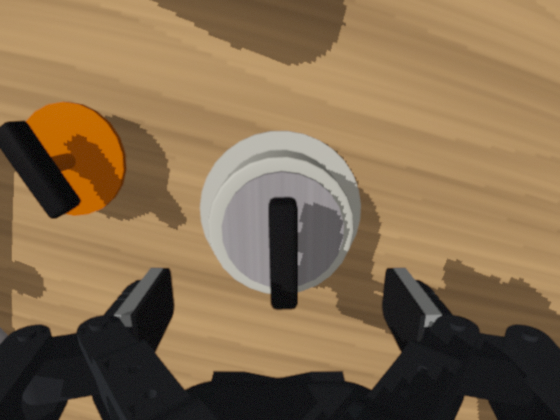

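View pics/d5.png

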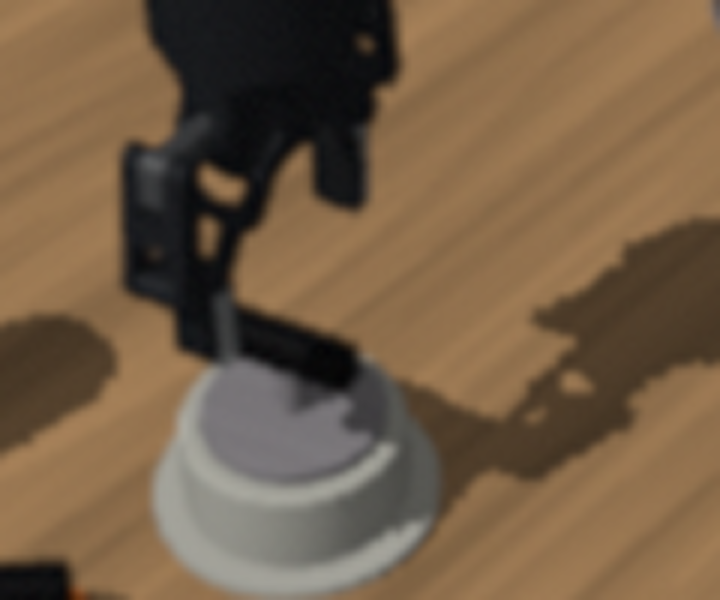

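Request:
play_rows:
  moves:
    - [1,[0.02,-0.05,-0.4],[0,0,0.1]]
    - [1,[0.02,-0.05,-0.7],[0,0,0.1]]
    - [1,[0.02,-0.05,-0.97],[0,0,0.1]]
    - [1,[0.02,-0.05,-0.97],[0,0,0.1]]

```text
time_s: 6.75
ee_pos: [0.4986, 0.1906, 0.0328]
tool_rot: [0.793, -0.61, -0.001, 0.001]
ft_force: [0.1, -0.7, 0.7]
finger_gap: 0.999
```

```bash
python3 - <<'E'
from h import *
s=read_state();print(grip_depth,s["time_s"],s["ee_pos"],s["finger_gap"],s["ft_force"],s["wrist_torque"])
im=grab_frame("wrist");cv2.imwrite("pics/w6.png",im)
a=grab_frame("side");cv2.imwrite("pics/d6.png",cv2.resize(a[200:300,190:310],None,fx=6,fy=6,interpolation=cv2.INTER_CUBIC))
E
```

```text
-0.0187 6.75 [0.49864569 0.19064841 0.03275972] 0.9988328002792884 [ 0.06906358 -0.66191877  0.71200534] [-0.05737399 -0.0148137   0.00501778]
```

View pics/w6.png

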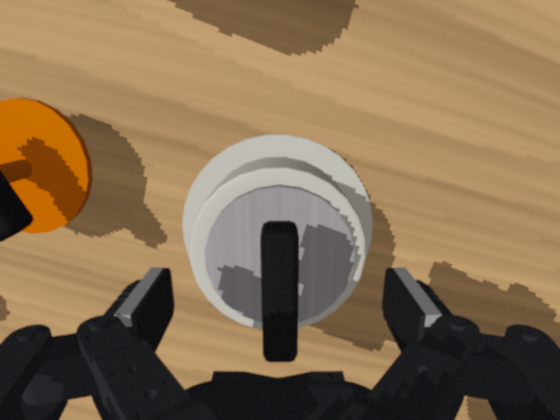

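View pics/d6.png

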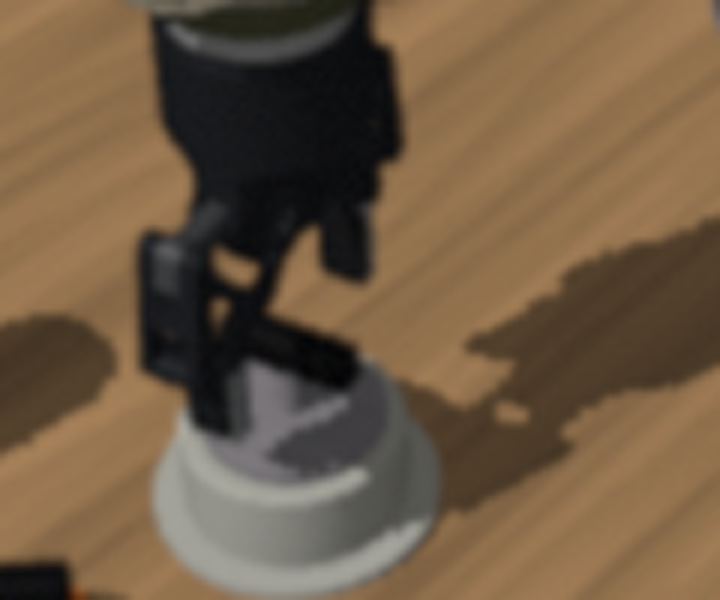

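Request:
play_rows:
  moves:
    - [-1,[0.02,0,0],[0,0,0]]
    - [-1,[0.02,0,0],[0,0,0]]
    - [-1,[0.02,0,0],[0,0,0]]
    - [-1,[0.02,0,0],[0,0,0]]
    - [-1,[0.02,0,0],[0,0,0]]
    - [-1,[0.02,0,0],[0,0,0]]
    - [-1,[0.02,0,0],[0,0,0]]
    - [-1,[0.02,0,0],[0,0,0]]
  newtons: 60

```text
time_s: 7.65
ee_pos: [0.5005, 0.1908, 0.0346]
tool_rot: [0.793, -0.61, 0.0, -0.0]
ft_force: [-0.1, -1.0, 4.5]
finger_gap: 0.148
```

```bash
python3 - <<'E'
from h import *
s=read_state();print(s["time_s"],s["ee_pos"],s["finger_gap"],s["ft_force"],s["wrist_torque"])
im=grab_frame("wrist");cv2.imwrite("pics/w7.png",im)
E
```

```text
7.65 [0.50054298 0.190849   0.03455389] 0.14846283394888407 [-0.13532564 -0.96766026  4.54709214] [ 0.1042799   0.10484841 -0.00511478]
```

View pics/w7.png

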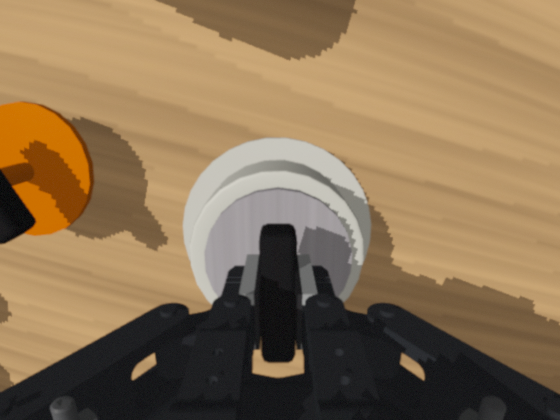

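Request:
play_rows:
  moves:
    - [-1,[0,0,0.2],[0,0,0]]
    - [-1,[0,0,0.6],[0,0,0]]
    - [-1,[0,0,1.2],[0,0,0]]
    - [-1,[0,0,2.2],[0,0,0]]
    - [-1,[0,0,3.2],[0,0,0]]
    - [-1,[0,0,3.4],[0,0,0]]
    - [-1,[0,0,3.4],[0,0,0]]

```text
time_s: 8.4
ee_pos: [0.5006, 0.1908, 0.1711]
tool_rot: [0.793, -0.61, 0.001, -0.001]
ft_force: [0.2, -0.1, -2.2]
finger_gap: 0.15
```

```bash
python3 - <<'E'
from h import *
s=read_state();print(s["time_s"],s["ee_pos"],s["tool_rot"],s["finger_gap"],s["ft_force"],s["wrist_torque"])
np.save("w8.npy",[*s["ee_pos"],*s["tool_rot"]])
im=grab_frame("wrist");cv2.imwrite("pics/w8.png",im)
a=grab_frame("side");cv2.imwrite("pics/d8.png",cv2.resize(a[150:300,150:350],None,fx=4,fy=4,interpolation=cv2.INTER_CUBIC))
E
```

```text
8.4 [0.50059829 0.19079192 0.1710952 ] [ 7.92699951e-01 -6.09611370e-01  6.30174760e-04 -6.07364488e-04] 0.14977448614684463 [ 0.15143996 -0.06672395 -2.23237078] [-0.00477571  0.02106001 -0.02525692]
```

View pics/w8.png

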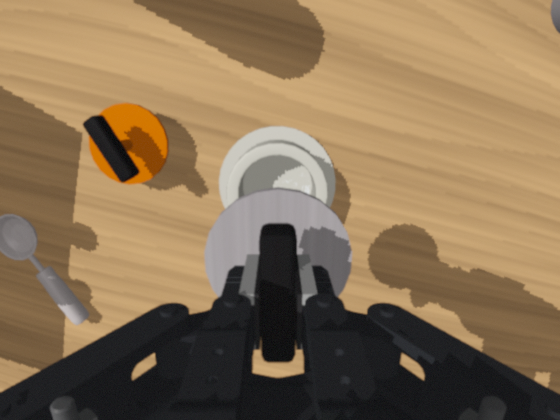

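View pics/d8.png

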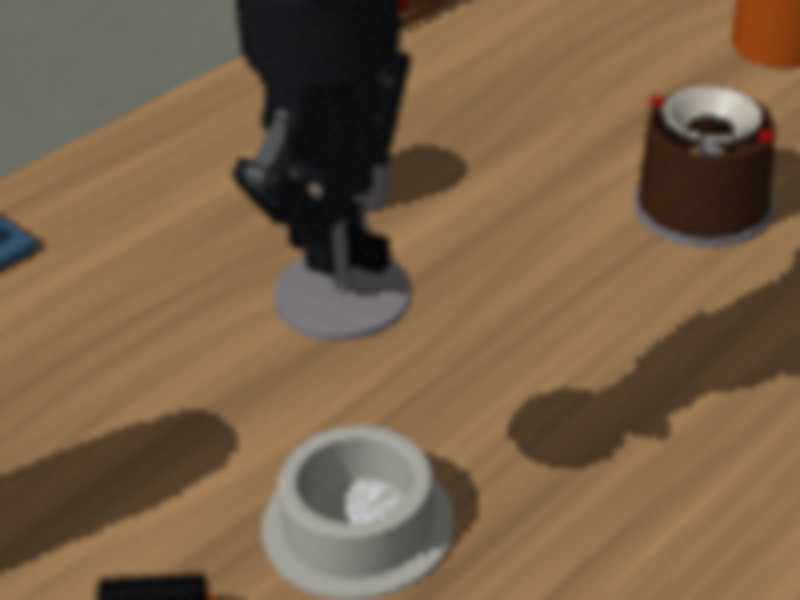

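```bash
cat >> h.py <<'E'
from scipy.optimize import least_squares
def lip(im,st,y1=262):
    e=np.array(st["ee_pos"]);z=e[2]+.0105
    pts=[]
    g=cv2.GaussianBlur(im,(3,3),0).astype(float);lab=cv2.cvtColor(np.clip(g,0,255).astype(np.uint8),cv2.COLOR_BGR2LAB)
    hs=cv2.cvtColor(im,cv2.COLOR_BGR2HSV)
    m=((hs[...,1]<40)&(hs[...,2]>55)).astype(np.uint8);return m
E
python3 - <<'E'
from h import *
im=cv2.imread("pics/w8.png");w=np.load("w8.npy");s=dict(ee_pos=w[:3],tool_rot=w[3:])
R=Ro.from_quat(w[3:]).as_matrix();c=w[:3]+[0,0,.0105]
# predicted lip circle for several offsets vs picture
P=[]
for a in np.radians([0,30,60,90,120,150,180]):
    p=c+R@[.036*np.cos(a),-.036*np.sin(a),0];P.append(proj("wrist",p,s))
v=im.copy()
for p in P: cv2.circle(v,(int(round(p[0])),int(round(p[1]))),1,(0,0,255),-1)
b=c.copy();b[2]=w[2]+.0505
for k in (-.028,.028): q=proj("wrist",b+R@[0,k,0],s);print(q);cv2.circle(v,(int(q[0]),int(q[1])),2,(0,255,0),-1)
q=proj("wrist",b+R@[0,-.028,.018],s);cv2.circle(v,(int(q[0]),int(q[1])),2,(255,0,0),-1)
cv2.imwrite("pics/w8v.png",cv2.resize(v[170:370,180:380],None,fx=3,fy=3,interpolation=cv2.INTER_CUBIC))
E
```

```text
(np.float64(279.3158326128441), np.float64(231.32890850465907))
(np.float64(279.04241020183866), np.float64(364.16965636965585))
```

View pics/w8v.png

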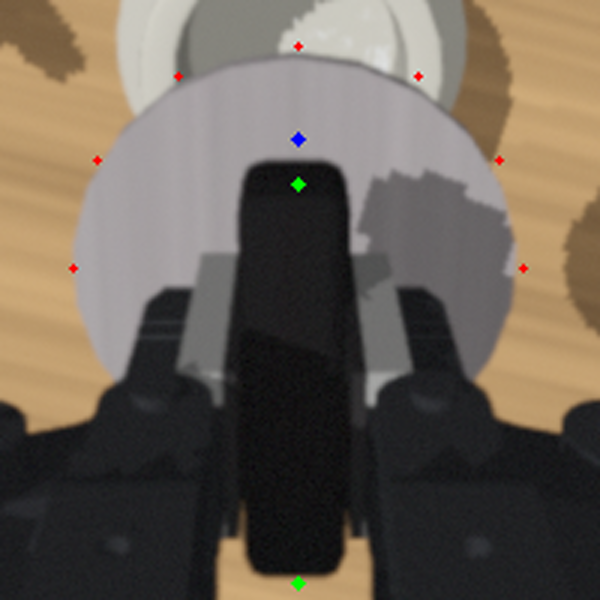

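```bash
python3 - <<'E'
from h import *
w=np.load("w8.npy");s=dict(ee_pos=w[:3],tool_rot=w[3:])
R=Ro.from_quat(w[3:]).as_matrix()
A=np.linspace(0,np.pi,181)
def feat(p):
    c=w[:3]+R@[p[0],p[1],p[2]-.0105]
    C=np.array([proj("wrist",c+R@[.036*np.cos(a),-.036*np.sin(a),0],s) for a in A])
    n=proj("wrist",c+R@[0,.028,-.040],s); f=proj("wrist",c+R@[0,-.028,-.022],s)
    return [C[:,0].max(),C[:,0].min(),C[:,1].min(),n[1],f[1]]
obs=[180+514/3,180+76/3,170+57/3,170+574/3,170+162/3]
r=least_squares(lambda p:np.array(feat(p*1e-3))-obs,[0,0,0.]);print(r.x,r.fun)
E
```

```text
Traceback (most recent call last):
  File "h.py", line 17, in proj
    p=camera_params(name);K=np.array(p["intrinsics"]);k1=p["k1"];X=np.array(X,float)
ValueError: time passes only in moves, steps and waits
```

```bash
python3 - <<'E'
import workcell,pickle
pickle.dump({n:workcell.camera_params(n) for n in("scene","side","wrist")},open("cp.pkl","wb"))
E
ls -la cp.pkl; sed -i '1a import pickle,os\nif os.path.exists("cp.pkl"):\n    _CP=pickle.load(open("cp.pkl","rb"))\n    camera_params=lambda n:_CP[n]' h.py
cat > fit.py <<'E'
from h import *
w=np.load("w8.npy");s=dict(ee_pos=w[:3],tool_rot=w[3:])
R=Ro.from_quat(w[3:]).as_matrix()
A=np.linspace(0,np.pi,181)
def feat(p):
    c=w[:3]+R@[p[0],p[1],p[2]-.0105]
    C=np.array([proj("wrist",c+R@[.036*np.cos(a),-.036*np.sin(a),0],s) for a in A])
    n=proj("wrist",c+R@[0,.028,-.040],s); f=proj("wrist",c+R@[0,-.028,-.022],s)
    return [C[:,0].max(),C[:,0].min(),C[:,1].min(),n[1],f[1]]
obs=[180+514/3,180+76/3,170+57/3,170+574/3,170+162/3]
r=least_squares(lambda p:np.array(feat(p*1e-3))-obs,[0,0,0.]);print(r.x,r.fun)
E
python3 fit.py
```

```text
-rw-r--r-- 1 agent agent 1021 Dec  7 15:06 cp.pkl
[-0.22969299  4.25342287  6.41863349] [-0.64562937  0.64618595  1.77396881  0.91832897 -2.45791809]
```

Request:
play_rows:
  moves:
    - [-1,[0.1,-1.1,0],[0,0,-0.1]]
    - [-1,[0.2,-2.3,0],[0,0,-0.2]]
    - [-1,[0.3,-3.5,0],[0,0,-0.3]]
    - [-1,[0.4,-4.7,0],[0,0,-0.4]]
    - [-1,[0.5,-5.9,0],[0,0,-0.5]]
    - [-1,[0.6,-7.1,0],[0,0,-0.6]]
    - [-1,[0.7,-8.3,0],[0,0,-0.7]]
    - [-1,[0.8,-9.4,0],[0,0,-0.93]]
    - [-1,[0.83,-9.86,-0.3],[0,0,-0.93]]
    - [-1,[0.83,-9.86,-0.3],[0,0,-0.93]]

```text
time_s: 9.5
ee_pos: [0.5321, -0.2049, 0.1545]
tool_rot: [0.761, -0.649, -0.003, 0.001]
ft_force: [-0.6, 0.7, -1.9]
finger_gap: 0.152
```

```bash
cat > look.py <<'E'
from h import *
import sys
k=sys.argv[1]
s=read_state();print(s["time_s"],s["ee_pos"],s["tool_rot"],s["finger_gap"],s["ft_force"],s["wrist_torque"],s["joint_pos"])
np.save(f"w{k}.npy",[*s["ee_pos"],*s["tool_rot"]])
ims={}
for n in sys.argv[2:]:
    ims[n]=grab_frame(n);cv2.imwrite(f"pics/{n}{k}.png",ims[n])
B={"wrist":(150,100,350,250),"scene":(160,160,260,235+25),"side":(270,110,370,210)}
T=[]
for n in sys.argv[2:]:
    if n=="wrist": continue
    x0,y0,x1,y1=B[n];T.append(cv2.resize(ims[n][y0:y1,x0:x1],(400,400),interpolation=cv2.INTER_CUBIC))
if T: cv2.imwrite(f"pics/ext{k}.png",np.hstack(T))
E
python3 look.py 9 wrist scene side
```

```text
9.5 [ 0.53206191 -0.20487963  0.15452551] [ 7.61183836e-01 -6.48528765e-01 -3.05815799e-03  5.06834791e-04] 0.15153722559929414 [-0.64214437  0.65532395 -1.942546  ] [ 0.06053629 -0.04728434 -0.01947226] [-5.72893493e-01  4.55739439e-01  1.42446278e+00 -2.04452302e-04
  1.26758713e+00  8.38476409e-01]
```

View pics/wrist9.png

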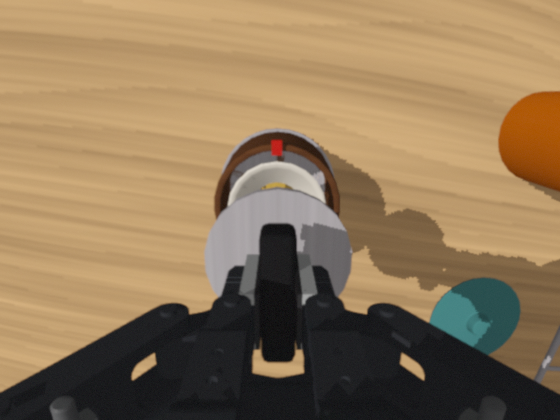

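View pics/ext9.png

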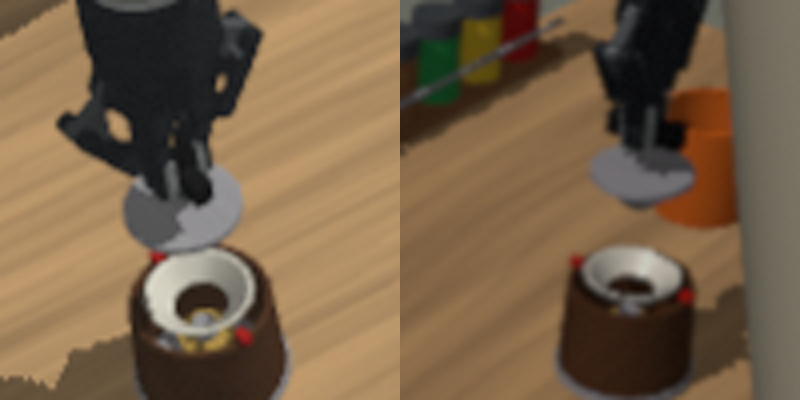

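```bash
cat >> h.py <<'E'
def tri(a,b,n1="scene",n2="side"):
    o1,d1=ray(n1,*a);o2,d2=ray(n2,*b)
    d1/=np.linalg.norm(d1);d2/=np.linalg.norm(d2)
    t=np.linalg.lstsq(np.c_[d1,-d2],o2-o1,rcond=None)[0]
    p,q=o1+t[0]*d1,o2+t[1]*d2
    return np.round((p+q)/2,4),round(np.linalg.norm(p-q),4)
E
python3 - <<'E'
from h import *
print("lip",tri((205.75,212),(330.6,153)));print("cup",tri((210,232.5),(328.2,178)))
A=[.5318,-.203]
for z in(.088,.181,.176): print(z,proj("scene",[*A,z]),proj("side",[*A,z]))
E
```

```text
lip (array([ 0.532 , -0.2036,  0.1597]), np.float64(0.0053))
cup (array([ 0.5314, -0.2023,  0.079 ]), np.float64(0.0062))
0.088 (np.float64(208.24551628193413), np.float64(230.0735708069598)) (np.float64(327.44755871406903), np.float64(175.5012349743162))
0.181 (np.float64(203.81055143893522), np.float64(205.57573634375115)) (np.float64(330.292384077616), np.float64(146.5130762170589))
0.176 (np.float64(204.06123994943624), np.float64(206.96601163309194)) (np.float64(330.1313960022182), np.float64(148.14929385184934))
```

Request:
play_rows:
  moves:
    - [-1,[0,0,-0.3],[0,0,0]]
    - [-1,[0,0,-0.6],[0,0,0]]
    - [-1,[0,0,-0.9],[0,0,0]]
    - [-1,[0,0,-1.2],[0,0,0]]
    - [-1,[0,0,-1.2],[0,0,0]]
    - [-1,[0,0,-1.2],[0,0,0]]

```text
time_s: 10.25
ee_pos: [0.5336, -0.2036, 0.1102]
tool_rot: [0.762, -0.647, -0.0, 0.0]
ft_force: [0.9, -1.0, -0.8]
finger_gap: 0.147
```

```bash
python3 look.py 10 wrist scene side
```

```text
10.25 [ 0.5336141  -0.20363702  0.11016914] [ 7.62067167e-01 -6.47497970e-01 -1.12089869e-04  1.28972840e-05] 0.14685137840628248 [ 0.85318115 -0.98486143 -0.83571702] [-0.04685524 -0.00752928  0.02212348] [-5.69621258e-01  4.98958042e-01  1.48070965e+00  4.94661378e-06
  1.16215057e+00  8.38970034e-01]
```

View pics/wrist10.png

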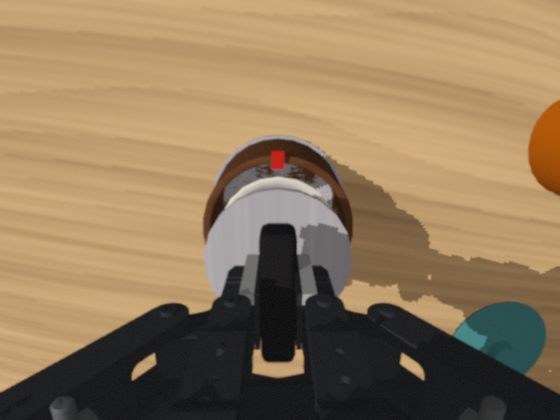

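View pics/ext10.png

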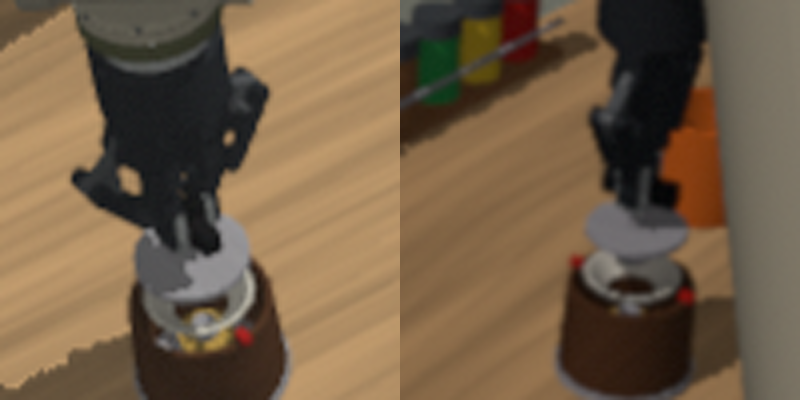

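Request:
play_rows:
  moves:
    - [-1,[0,0,-0.1],[0,0,0]]
    - [-1,[0,0,-0.2],[0,0,0]]
    - [-1,[0,0,-0.25],[0,0,0]]
    - [-1,[0,0,-0.25],[0,0,0]]
    - [-1,[0,0,-0.25],[0,0,0]]

```text
time_s: 10.9
ee_pos: [0.5336, -0.2037, 0.1003]
tool_rot: [0.762, -0.647, 0.0, -0.0]
ft_force: [0.1, 0.5, -1.1]
finger_gap: 0.151
```

Request:
play_rows:
  moves:
    - [-1,[0,0,-0.02],[0,0,0]]
    - [-1,[0,0,-0.05],[0,0,0]]
    - [-1,[0,0,-0.05],[0,0,0]]

```text
time_s: 11.2
ee_pos: [0.5335, -0.2036, 0.0981]
tool_rot: [0.762, -0.647, -0.0, 0.0]
ft_force: [0.1, -0.1, -1.7]
finger_gap: 0.153
```

Request:
play_rows:
  moves:
    - [-1,[0,0,-0.02],[0,0,0]]
    - [-1,[0,0,-0.05],[0,0,0]]
    - [-1,[0,0,-0.05],[0,0,0]]

```text
time_s: 11.5
ee_pos: [0.5335, -0.2036, 0.0961]
tool_rot: [0.762, -0.647, -0.0, 0.0]
ft_force: [0.2, 0.0, -2.3]
finger_gap: 0.149
```

Request:
play_rows:
  moves:
    - [-1,[0,0,-0.02],[0,0,0]]
    - [-1,[0,0,-0.05],[0,0,0]]
    - [-1,[0,0,-0.05],[0,0,0]]

```text
time_s: 11.8
ee_pos: [0.5335, -0.2036, 0.0941]
tool_rot: [0.762, -0.648, -0.0, 0.0]
ft_force: [-0.1, -0.5, -2.3]
finger_gap: 0.154
```

Request:
play_rows:
  moves:
    - [-1,[0,0,-0.02],[0,0,0]]
    - [-1,[0,0,-0.04],[0,0,0]]
    - [-1,[0,0,-0.04],[0,0,0]]

```text
time_s: 12.1
ee_pos: [0.5335, -0.2036, 0.0926]
tool_rot: [0.762, -0.647, -0.0, 0.0]
ft_force: [0.4, -0.7, -1.3]
finger_gap: 0.151
```

```bash
python3 look.py 11 scene side
```

```text
12.1 [ 0.53353031 -0.20359993  0.09257787] [ 7.62066401e-01 -6.47498871e-01 -1.10572051e-04  2.84008728e-06] 0.15097966223442127 [ 0.40702676 -0.67871121 -1.29732357] [-0.00952178  0.04929318  0.02934935] [-5.69656082e-01  5.18893918e-01  1.49936075e+00  2.66807675e-05
  1.12355789e+00  8.38927999e-01]
```

View pics/ext11.png

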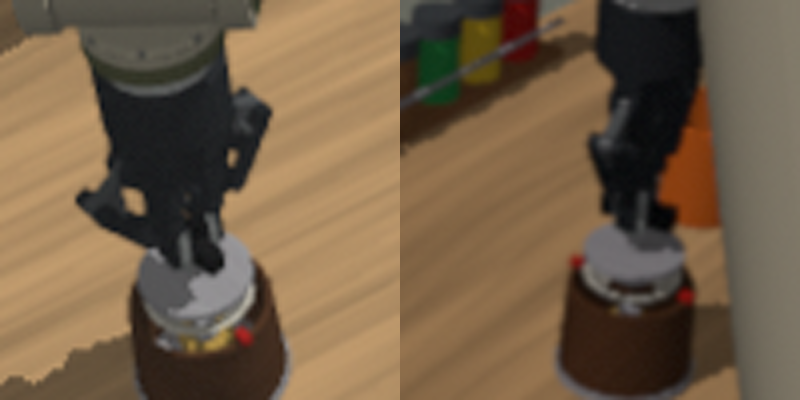

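Request:
play_rows:
  moves:
    - [-1,[0,0,-0.02],[0,0,0]]
    - [-1,[0,0,-0.04],[0,0,0]]
    - [-1,[0,0,-0.04],[0,0,0]]
    - [-1,[0,0,-0.04],[0,0,0]]

```text
time_s: 12.6
ee_pos: [0.5336, -0.2036, 0.0911]
tool_rot: [0.762, -0.647, -0.0, -0.0]
ft_force: [-0.1, -1.5, -1.3]
finger_gap: 0.15
```

Request:
play_rows:
  moves:
    - [-1,[0,0,-0.015],[0,0,0]]
    - [-1,[0,0,-0.03],[0,0,0]]
    - [-1,[0,0,-0.03],[0,0,0]]
    - [-1,[0,0,-0.03],[0,0,0]]

```text
time_s: 13.0
ee_pos: [0.5336, -0.2036, 0.0899]
tool_rot: [0.762, -0.647, -0.0, -0.0]
ft_force: [0.2, 0.7, -2.1]
finger_gap: 0.149
```

Request:
play_rows:
  moves:
    - [-1,[0,0,-0.015],[0,0,0]]
    - [-1,[0,0,-0.03],[0,0,0]]
    - [-1,[0,0,-0.03],[0,0,0]]
    - [-1,[0,0,-0.03],[0,0,0]]

```text
time_s: 13.4
ee_pos: [0.5336, -0.2036, 0.0886]
tool_rot: [0.762, -0.647, -0.0, 0.0]
ft_force: [-0.4, 0.6, -2.1]
finger_gap: 0.147
```

Request:
play_rows:
  moves:
    - [-1,[0,0,-0.015],[0,0,0]]
    - [-1,[0,0,-0.03],[0,0,0]]
    - [-1,[0,0,-0.03],[0,0,0]]
    - [-1,[0,0,-0.03],[0,0,0]]

```text
time_s: 13.8
ee_pos: [0.5336, -0.2036, 0.0875]
tool_rot: [0.762, -0.647, -0.0, -0.0]
ft_force: [0.2, -0.8, -2.2]
finger_gap: 0.153
```

Request:
play_rows:
  moves:
    - [-1,[0,0,-0.015],[0,0,0]]
    - [-1,[0,0,-0.03],[0,0,0]]
    - [-1,[0,0,-0.03],[0,0,0]]
    - [-1,[0,0,-0.03],[0,0,0]]

```text
time_s: 14.2
ee_pos: [0.5336, -0.2036, 0.0863]
tool_rot: [0.762, -0.647, -0.0, -0.0]
ft_force: [-0.6, 1.0, -2.8]
finger_gap: 0.15
```

Request:
play_rows:
  moves:
    - [-1,[0,0,-0.015],[0,0,0]]
    - [-1,[0,0,-0.03],[0,0,0]]
    - [-1,[0,0,-0.03],[0,0,0]]
    - [-1,[0,0,-0.03],[0,0,0]]

```text
time_s: 14.6
ee_pos: [0.5336, -0.2036, 0.0851]
tool_rot: [0.762, -0.647, -0.0, -0.0]
ft_force: [0.2, 0.2, -1.8]
finger_gap: 0.146
```

Request:
play_rows:
  moves:
    - [-1,[0,0,-0.015],[0,0,0]]
    - [-1,[0,0,-0.03],[0,0,0]]
    - [-1,[0,0,-0.03],[0,0,0]]

```text
time_s: 14.9
ee_pos: [0.5335, -0.2036, 0.0838]
tool_rot: [0.762, -0.647, -0.0, 0.0]
ft_force: [-0.4, 0.2, -2.4]
finger_gap: 0.15
```

Request:
play_rows:
  moves:
    - [-1,[0,0,-0.015],[0,0,0]]
    - [-1,[0,0,-0.03],[0,0,0]]
    - [-1,[0,0,-0.03],[0,0,0]]

```text
time_s: 15.2
ee_pos: [0.5336, -0.2036, 0.0826]
tool_rot: [0.762, -0.647, -0.0, -0.0]
ft_force: [-1.0, 0.7, -1.7]
finger_gap: 0.146
```

Request:
play_rows:
  moves:
    - [-1,[0,0,-0.015],[0,0,0]]
    - [-1,[0,0,-0.03],[0,0,0]]
    - [-1,[0,0,-0.03],[0,0,0]]

```text
time_s: 15.5
ee_pos: [0.5337, -0.2037, 0.0819]
tool_rot: [0.762, -0.647, 0.0, -0.0]
ft_force: [-1.3, 0.7, 1.8]
finger_gap: 0.147
```

```bash
python3 look.py 12 scene side wrist
```

```text
15.5 [ 0.53373263 -0.20368229  0.08189307] [ 7.62100912e-01 -6.47458203e-01  2.71527178e-04 -4.74331830e-05] 0.1470817057321085 [-1.33952789  0.73096127  1.83573557] [ 0.18356994  0.17087367 -0.07375112] [-5.69583497e-01  5.31776843e-01  1.50962749e+00  2.36802447e-05
  1.09963745e+00  8.38894709e-01]
```

View pics/ext12.png

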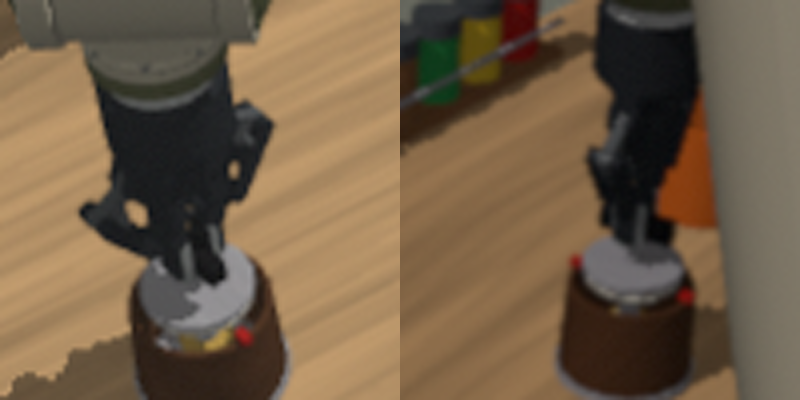

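View pics/wrist12.png

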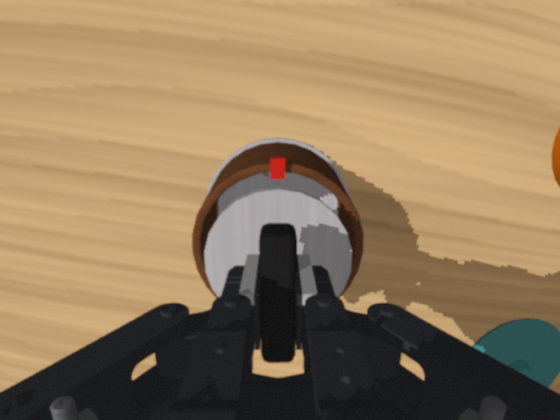

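Request:
play_rows:
  moves:
    - [-1,[-0.02,0.01,0],[0,0,0]]
    - [-1,[-0.02,0.01,0],[0,0,0]]
    - [-1,[-0.02,0.01,0],[0,0,0]]

```text
time_s: 15.95
ee_pos: [0.5332, -0.2035, 0.0818]
tool_rot: [0.762, -0.648, 0.001, -0.0]
ft_force: [2.2, 0.6, 3.1]
finger_gap: 0.148
```

```bash
cat > st.py <<'E'
from h import *
s=read_state();print(round(s["time_s"],2),np.round(s["ee_pos"],5),"f",np.round(s["ft_force"],2),"tq",np.round(s["wrist_torque"],3),"yaw",round(np.degrees(Ro.from_quat(s["tool_rot"]).as_matrix()[1,0]*0+2*np.arctan2(s["tool_rot"][1],s["tool_rot"][0]))+90,2),"q6",s["joint_pos"][5],s["finger_gap"])
E
python3 st.py
```

```text
15.95 [ 0.53318 -0.20345  0.08179] f [2.19 0.56 3.11] tq [-0.027 -0.246 -0.013] yaw 9.29 q6 0.8387388411841225 0.14817693475004226
```

Request:
play_rows:
  moves:
    - [-1,[0.01,0,0],[0,0,0]]
    - [-1,[0.01,0,-0.01],[0,0,0]]
    - [-1,[0.01,0,-0.01],[0,0,0]]

```text
time_s: 16.25
ee_pos: [0.5333, -0.2034, 0.0812]
tool_rot: [0.762, -0.647, 0.0, 0.0]
ft_force: [1.1, -0.9, 4.7]
finger_gap: 0.145
```

```bash
python3 st.py
```

```text
16.25 [ 0.5333  -0.20336  0.08119] f [ 1.1  -0.93  4.7 ] tq [-0.136 -0.209  0.028] yaw 9.29 q6 0.8391620031781611 0.14495227296648389
```

Request:
play_rows:
  moves:
    - [-1,[0.005,-0.005,-0.01],[0,0,0]]
    - [-1,[0.005,-0.005,-0.02],[0,0,0]]
    - [-1,[0.005,-0.005,-0.02],[0,0,0]]

```text
time_s: 16.55
ee_pos: [0.5334, -0.2034, 0.0802]
tool_rot: [0.762, -0.647, -0.0, 0.0]
ft_force: [0.7, -0.4, 3.4]
finger_gap: 0.15
```

```bash
python3 st.py
```

```text
16.55 [ 0.53335 -0.20342  0.08021] f [ 0.7  -0.45  3.4 ] tq [-0.047 -0.084 -0.023] yaw 9.3 q6 0.8390272427589579 0.1500862641001736
```

Request:
play_rows:
  moves:
    - [-1,[0,0,-0.01],[0,0,0]]
    - [-1,[0,0,-0.02],[0,0,0]]
    - [-1,[0,0,-0.02],[0,0,0]]

```text
time_s: 16.85
ee_pos: [0.5334, -0.2034, 0.0794]
tool_rot: [0.762, -0.647, -0.0, 0.0]
ft_force: [1.5, -0.6, 4.0]
finger_gap: 0.146
```

```bash
python3 st.py
```

```text
16.85 [ 0.53337 -0.20343  0.07944] f [ 1.51 -0.61  4.01] tq [-0.037 -0.135  0.014] yaw 9.3 q6 0.839019035696431 0.14622312718707173
```

Sliding at about 6 N contact. Continue by 0.8 mm steps.

Request:
play_rows:
  moves:
    - [-1,[0.005,0,-0.01],[0,0,0]]
    - [-1,[0.005,0,-0.02],[0,0,0]]
    - [-1,[0.005,0,-0.02],[0,0,0]]

```text
time_s: 17.15
ee_pos: [0.5335, -0.2034, 0.0786]
tool_rot: [0.762, -0.648, -0.0, 0.0]
ft_force: [0.5, -0.6, 2.9]
finger_gap: 0.154
```

Request:
play_rows:
  moves:
    - [-1,[0,0,-0.01],[0,0,0]]
    - [-1,[0,0,-0.015],[0,0,0]]
    - [-1,[0,0,-0.015],[0,0,0]]

```text
time_s: 17.45
ee_pos: [0.5335, -0.2034, 0.078]
tool_rot: [0.762, -0.647, -0.0, 0.0]
ft_force: [0.7, -0.3, 3.8]
finger_gap: 0.155
```

Request:
play_rows:
  moves:
    - [-1,[0,0,-0.01],[0,0,0]]
    - [-1,[0,0,-0.015],[0,0,0]]
    - [-1,[0,0,-0.015],[0,0,0]]

```text
time_s: 17.75
ee_pos: [0.5335, -0.2034, 0.0774]
tool_rot: [0.762, -0.648, -0.0, -0.0]
ft_force: [-0.9, -0.5, 3.3]
finger_gap: 0.149
```

Request:
play_rows:
  moves:
    - [-1,[0,0,-0.01],[0,0,0]]
    - [-1,[0,0,-0.015],[0,0,0]]
    - [-1,[0,0,-0.015],[0,0,0]]

```text
time_s: 18.05
ee_pos: [0.5336, -0.2035, 0.077]
tool_rot: [0.762, -0.647, 0.0, -0.0]
ft_force: [-0.7, 0.7, 5.5]
finger_gap: 0.147
```

Request:
play_rows:
  moves:
    - [-1,[0,0,-0.01],[0,0,0]]
    - [-1,[0,0,-0.015],[0,0,0]]
    - [-1,[0,0,-0.015],[0,0,0]]

```text
time_s: 18.35
ee_pos: [0.5337, -0.2035, 0.0767]
tool_rot: [0.762, -0.647, 0.0, -0.0]
ft_force: [-1.8, 0.3, 7.6]
finger_gap: 0.147
```

Request:
play_rows:
  moves:
    - [-1,[0,0,-0.01],[0,0,0]]
    - [-1,[0,0,-0.015],[0,0,0]]
    - [-1,[0,0,-0.015],[0,0,0]]

```text
time_s: 18.65
ee_pos: [0.5338, -0.2036, 0.0765]
tool_rot: [0.762, -0.647, 0.0, -0.0]
ft_force: [-1.5, 1.0, 8.7]
finger_gap: 0.149
```

Request:
play_rows:
  moves:
    - [-1,[-0.005,0,-0.01],[0,0,0]]
    - [-1,[-0.005,0,-0.015],[0,0,0]]
    - [-1,[-0.005,0,-0.015],[0,0,0]]

```text
time_s: 18.95
ee_pos: [0.5338, -0.2036, 0.0762]
tool_rot: [0.762, -0.647, 0.001, -0.0]
ft_force: [-2.4, 0.6, 11.9]
finger_gap: 0.149
```

```bash
python3 st.py
```

```text
18.95 [ 0.53383 -0.20362  0.07622] f [-2.38  0.58 11.87] tq [0.185 0.352 0.011] yaw 9.3 q6 0.8390784944644087 0.14917777894743264
```

Request:
play_rows:
  moves:
    - [-1,[-0.005,0,-0.005],[0,0,0]]
    - [-1,[-0.005,0,-0.005],[0,0,0]]
    - [-1,[-0.005,0,-0.005],[0,0,0]]
    - [-1,[-0.005,0,-0.005],[0,0,0]]
    - [-1,[-0.005,0,-0.005],[0,0,0]]

```text
time_s: 19.45
ee_pos: [0.5338, -0.2036, 0.0761]
tool_rot: [0.762, -0.647, 0.001, -0.0]
ft_force: [-0.9, 1.0, 12.7]
finger_gap: 0.149
```

```bash
python3 st.py
```

```text
19.45 [ 0.53378 -0.20364  0.07615] f [-0.94  0.98 12.74] tq [ 0.205  0.232 -0.023] yaw 9.3 q6 0.8388541372008728 0.14878799573226364
```

Request:
play_rows:
  moves:
    - [-1,[-0.005,0,0.01],[0,0,0]]
    - [-1,[-0.005,0,0.02],[0,0,0]]
    - [-1,[-0.005,0,0.025],[0,0,0]]
    - [-1,[-0.005,0,0.025],[0,0,0]]
    - [-1,[-0.005,0,0.025],[0,0,0]]

```text
time_s: 19.95
ee_pos: [0.5335, -0.2036, 0.0766]
tool_rot: [0.762, -0.647, 0.001, -0.0]
ft_force: [-0.9, -0.1, 8.2]
finger_gap: 0.149
```

```bash
python3 st.py
```

```text
19.95 [ 0.53351 -0.20356  0.07664] f [-0.93 -0.13  8.24] tq [ 0.053 -0.016  0.001] yaw 9.3 q6 0.8386557178918101 0.14853758110214804
```

Request:
play_rows:
  moves:
    - [-1,[0,0,0.01],[0,0,0]]
    - [-1,[0,0,0.018],[0,0,0]]
    - [-1,[0,0,0.018],[0,0,0]]
    - [-1,[0,0,0.018],[0,0,0]]

```text
time_s: 20.35
ee_pos: [0.5334, -0.2035, 0.0769]
tool_rot: [0.762, -0.648, 0.001, -0.0]
ft_force: [0.7, -0.2, 4.7]
finger_gap: 0.148
```

```bash
python3 st.py
```

```text
20.35 [ 0.53338 -0.2035   0.07694] f [ 0.7  -0.24  4.72] tq [ 0.023 -0.16   0.004] yaw 9.29 q6 0.8386780953372585 0.14760629580542903
```

Request:
play_rows:
  moves:
    - [-1,[0,-0.002,0],[0,0,-0.4]]
    - [-1,[0,-0.004,0],[0,0,-0.8]]
    - [-1,[0,-0.006,0],[0,0,-1.2]]
    - [-1,[0,-0.006,0],[0,0,-1.4]]
    - [-1,[0,-0.006,0],[0,0,-1.4]]

```text
time_s: 20.85
ee_pos: [0.5334, -0.2038, 0.077]
tool_rot: [0.712, -0.702, 0.001, -0.0]
ft_force: [0.5, 0.8, 5.2]
finger_gap: 0.152
```

```bash
python3 st.py
```

```text
20.85 [ 0.53339 -0.20378  0.07696] f [0.53 0.81 5.21] tq [ 0.034 -0.143  0.041] yaw 0.86 q6 0.9854946845685973 0.15176117871650602
```

Request:
play_rows:
  moves:
    - [-1,[0,-0.001,0.002],[0,0,-0.4]]
    - [-1,[0,-0.002,0.002],[0,0,-0.8]]
    - [-1,[0,-0.004,0.002],[0,0,-1.2]]
    - [-1,[0,-0.005,0.002],[0,0,-1.4]]
    - [-1,[0,-0.005,0.002],[0,0,-1.4]]

```text
time_s: 21.35
ee_pos: [0.5334, -0.204, 0.077]
tool_rot: [-0.659, 0.752, -0.001, 0.0]
ft_force: [0.5, -0.5, 5.5]
finger_gap: 0.149
```

Request:
play_rows:
  moves:
    - [-1,[0,-0.001,0],[0,0,-0.4]]
    - [-1,[0,-0.003,0],[0,0,-0.8]]
    - [-1,[0,-0.005,0],[0,0,-1.2]]
    - [-1,[0,-0.006,0],[0,0,-1.4]]
    - [-1,[0,-0.006,0],[0,0,-1.4]]

```text
time_s: 21.85
ee_pos: [0.5333, -0.2043, 0.077]
tool_rot: [-0.602, 0.798, -0.001, 0.0]
ft_force: [0.8, 0.4, 5.7]
finger_gap: 0.151
```

```bash
python3 st.py
```

```text
21.85 [ 0.53335 -0.20426  0.07701] f [0.83 0.39 5.67] tq [-0.035 -0.157  0.01 ] yaw 344.06 q6 1.2780717448214354 0.1505966470494275
```

Request:
play_rows:
  moves:
    - [-1,[0,0,0.006],[0,0,0]]
    - [-1,[0,0,0.006],[0,0,0]]
    - [-1,[0,0,0.006],[0,0,0]]

```text
time_s: 22.15
ee_pos: [0.5332, -0.2042, 0.0771]
tool_rot: [-0.602, 0.798, -0.0, 0.0]
ft_force: [2.0, 0.2, 4.3]
finger_gap: 0.15
```

```bash
python3 look.py 13 wrist scene side
```

```text
22.15 [ 0.53323777 -0.20421498  0.07705748] [-6.02465335e-01  7.98144962e-01 -3.26829634e-04  1.82113287e-04] 0.1498471037893534 [1.95545487 0.17138141 4.34698063] [-0.1345598  -0.31612494  0.02380604] [-5.70910897e-01  5.37117789e-01  1.51514300e+00  1.30441369e-04
  1.08859256e+00  1.27744850e+00]
```

View pics/wrist13.png

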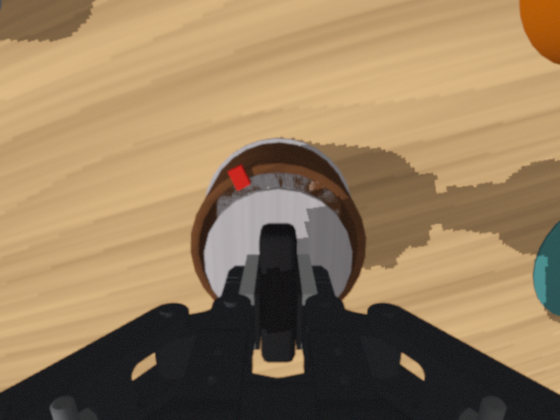

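Request:
play_rows:
  moves:
    - [-1,[0.005,0.002,0],[0,0,0.4]]
    - [-1,[0.005,0.003,0],[0,0,0.8]]
    - [-1,[0.005,0.005,0],[0,0,1.2]]
    - [-1,[0.005,0.007,0],[0,0,1.6]]
    - [-1,[0.005,0.008,0],[0,0,2.0]]
    - [-1,[0.005,0.009,0],[0,0,2.1]]
    - [-1,[0.005,0.009,0],[0,0,2.1]]

```text
time_s: 23.0
ee_pos: [0.5333, -0.2038, 0.077]
tool_rot: [-0.686, 0.727, -0.0, 0.0]
ft_force: [2.4, -1.0, 5.2]
finger_gap: 0.147
```

Request:
play_rows:
  moves:
    - [-1,[0,0.002,0],[0,0,0.4]]
    - [-1,[0,0.003,0],[0,0,0.8]]
    - [-1,[0,0.005,0],[0,0,1.2]]
    - [-1,[0,0.007,0],[0,0,1.6]]
    - [-1,[0,0.008,0],[0,0,2.0]]
    - [-1,[0,0.009,0],[0,0,2.1]]
    - [-1,[0,0.009,0],[0,0,2.1]]

```text
time_s: 23.7
ee_pos: [0.5332, -0.2034, 0.077]
tool_rot: [0.762, -0.647, 0.0, -0.0]
ft_force: [1.9, -0.5, 5.1]
finger_gap: 0.152
```

```bash
python3 st.py
```

```text
23.7 [ 0.53324 -0.20342  0.07702] f [ 1.92 -0.52  5.13] tq [-0.09  -0.265  0.076] yaw 9.3 q6 0.8388731930035166 0.15193258148473002
```

Request:
play_rows:
  moves:
    - [-1,[0.008,0.002,0.004],[0,0,0.4]]
    - [-1,[0.008,0.003,0.004],[0,0,0.8]]
    - [-1,[0.008,0.005,0.004],[0,0,1.2]]
    - [-1,[0.008,0.007,0.004],[0,0,1.6]]
    - [-1,[0.008,0.008,0.004],[0,0,2.0]]
    - [-1,[0.008,0.009,0.004],[0,0,2.1]]
    - [-1,[0.008,0.009,0.004],[0,0,2.1]]

```text
time_s: 24.4
ee_pos: [0.5333, -0.203, 0.077]
tool_rot: [0.828, -0.56, -0.0, 0.0]
ft_force: [0.5, -0.1, 4.9]
finger_gap: 0.15
```

Request:
play_rows:
  moves:
    - [-1,[0,0.002,0],[0,0,0.4]]
    - [-1,[0,0.003,0],[0,0,0.8]]
    - [-1,[0,0.005,0],[0,0,1.2]]
    - [-1,[0,0.007,0],[0,0,1.6]]
    - [-1,[0,0.008,0],[0,0,2.0]]
    - [-1,[0,0.009,0],[0,0,2.1]]
    - [-1,[0,0.009,0],[0,0,2.1]]

```text
time_s: 25.1
ee_pos: [0.5333, -0.2026, 0.077]
tool_rot: [0.885, -0.466, -0.0, 0.0]
ft_force: [-1.4, -1.3, 5.3]
finger_gap: 0.149
```

```bash
python3 st.py
```

```text
25.1 [ 0.53332 -0.20265  0.07701] f [-1.4  -1.33  5.3 ] tq [-0.08   0.193 -0.023] yaw 34.43 q6 0.4016288562041802 0.14908030524353633
```

Request:
play_rows:
  moves:
    - [-1,[0,-0.002,0.003],[0,0,-0.4]]
    - [-1,[0,-0.003,0.003],[0,0,-0.8]]
    - [-1,[0,-0.005,0.003],[0,0,-1.2]]
    - [-1,[0,-0.007,0.003],[0,0,-1.6]]
    - [-1,[0,-0.008,0.003],[0,0,-2.0]]
    - [-1,[0,-0.009,0.003],[0,0,-2.1]]
    - [-1,[0,-0.009,0.003],[0,0,-2.1]]

```text
time_s: 25.8
ee_pos: [0.5334, -0.203, 0.0771]
tool_rot: [0.829, -0.56, -0.0, 0.0]
ft_force: [0.3, -1.3, 3.3]
finger_gap: 0.148
```

Request:
play_rows:
  moves:
    - [-1,[0,-0.002,0],[0,0,-0.4]]
    - [-1,[0,-0.003,0],[0,0,-0.8]]
    - [-1,[0,-0.005,0],[0,0,-1.2]]
    - [-1,[0,-0.007,0],[0,0,-1.6]]
    - [-1,[0,-0.008,0],[0,0,-2.0]]
    - [-1,[0,-0.009,0],[0,0,-2.1]]
    - [-1,[0,-0.009,0],[0,0,-2.1]]

```text
time_s: 26.5
ee_pos: [0.5335, -0.2034, 0.0771]
tool_rot: [0.762, -0.647, -0.0, -0.0]
ft_force: [-0.0, -1.2, 3.5]
finger_gap: 0.15
```

```bash
python3 st.py;python3 look.py 14 wrist
```

```text
26.5 [ 0.53349 -0.20335  0.07715] f [-0.02 -1.15  3.5 ] tq [-0.128 -0.003 -0.022] yaw 9.34 q6 0.8383595053539775 0.1497686965676597
26.5 [ 0.53348676 -0.20335413  0.07714515] [ 7.62345643e-01 -6.47170083e-01 -6.62696582e-05 -1.93922533e-05] 0.1497686965676597 [-0.02340011 -1.15275083  3.50374595] [-0.12752655 -0.00342969 -0.02156082] [-5.69344051e-01  5.37336376e-01  1.51451506e+00  6.34018401e-05
  1.08986736e+00  8.38359505e-01]
```

View pics/wrist14.png

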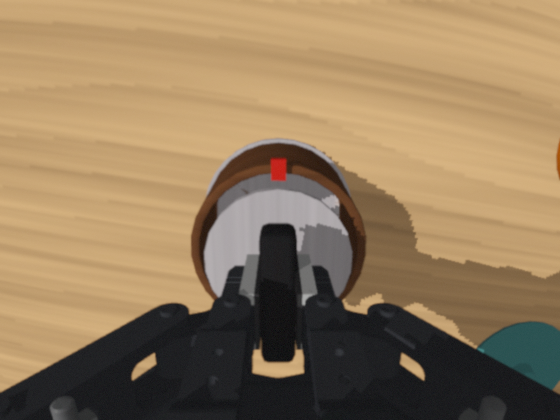

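Request:
play_rows:
  moves:
    - [-0.6,[0,0,0],[0,0,0]]
    - [-0.4,[0,0,0],[0,0,0]]
    - [-0.2,[0,0,0],[0,0,0]]
    - [-0.2,[0,0,0],[0,0,0]]
    - [-0.2,[0,0,0],[0,0,0]]
    - [-0.2,[0,0,0],[0,0,0]]

```text
time_s: 27.15
ee_pos: [0.5335, -0.2034, 0.0772]
tool_rot: [0.762, -0.647, -0.0, 0.0]
ft_force: [-1.2, -0.1, 0.1]
finger_gap: 0.4
```

```bash
python3 look.py 15 wrist
```

```text
27.15 [ 0.53347776 -0.20337451  0.07717347] [ 7.62090500e-01 -6.47470515e-01 -5.22747832e-05  9.59140272e-07] 0.39986302837273213 [-1.18090614 -0.09451019  0.147102  ] [-0.00352081  0.02711681 -0.02235091] [-5.69361170e-01  5.37291722e-01  1.51450502e+00  1.37157157e-05
  1.08989977e+00  8.39153682e-01]
```

View pics/wrist15.png

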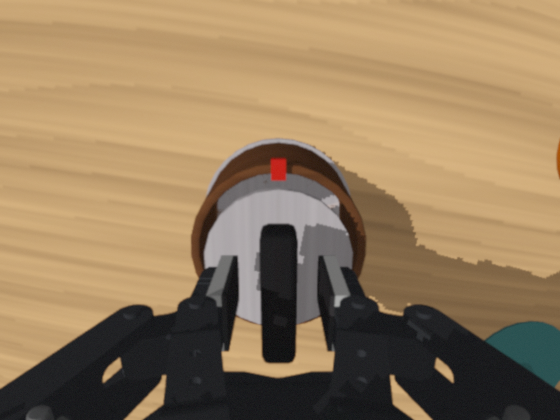

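Released, clear of the bar on both sides. Rising straight up.

Request:
play_rows:
  moves:
    - [-0.2,[0,0,0.3],[0,0,0]]
    - [-0.2,[0,0,0.9],[0,0,0]]
    - [-0.2,[0,0,1.8],[0,0,0]]
    - [-0.2,[0,0,3],[0,0,0]]
    - [-0.2,[0,0,4.2],[0,0,0]]
    - [-0.2,[-0.7,-0.2,5],[0,0,0]]
    - [-0.2,[-0.7,-0.2,5],[0,0,0]]
    - [-0.2,[-0.7,-0.2,5],[0,0,0]]
    - [-0.2,[-0.7,-0.2,5],[0,0,0]]

```text
time_s: 28.1
ee_pos: [0.5054, -0.211, 0.2764]
tool_rot: [0.762, -0.647, -0.001, 0.0]
ft_force: [0.4, -0.3, -0.7]
finger_gap: 0.401
```

```bash
python3 look.py 16 wrist scene side; python3 - <<'E'
from h import *
im=cv2.imread("pics/wrist16.png");w=np.load("w16.npy");st=dict(ee_pos=w[:3],tool_rot=w[3:])
hs=cv2.cvtColor(im,cv2.COLOR_BGR2HSV)
m=(((hs[...,0]<4)|(hs[...,0]>172))&(hs[...,1]>190)&(hs[...,2]>90)).astype(np.uint8)
n,l,s,c=cv2.connectedComponentsWithStats(m);P=[onz("wrist",*c[i],.079,st) for i in range(1,n) if s[i][4]>20];print(s[1:],c[1:],P)
if len(P)==2: print(np.mean(P,0),np.degrees(np.arctan2(*(P[0]-P[1])[[1,0]])))
print(bar(im,st,(240,90,320,225),.126))
E
```

```text
28.1 [ 0.50539981 -0.21104185  0.27644531] [ 7.62117808e-01 -6.47437830e-01 -8.38179574e-04  1.41002801e-05] 0.40054638253647085 [ 0.40529039 -0.29972733 -0.72347319] [-0.07562767  0.01063044 -0.01447117] [-6.09607152e-01  3.25823108e-01  1.29281061e+00  1.30429748e-04
  1.52463046e+00  7.98822736e-01]
[[272 103   8   9  64]
 [272 187   8   9  55]] [[275.3125     107.265625  ]
 [275.14545455 190.72727273]] [array([ 0.57337727, -0.19662251,  0.079     ]), array([ 0.48996576, -0.21001052,  0.079     ])]
[ 0.53167152 -0.20331652  0.079     ] 9.118516775684741
(array([269, 126,  13,  61, 786], dtype=int32), (531.4474487304688, -203.4888916015625), (53.346771240234375, 10.869190216064453), np.float32(9.33523))
```

View pics/wrist16.png

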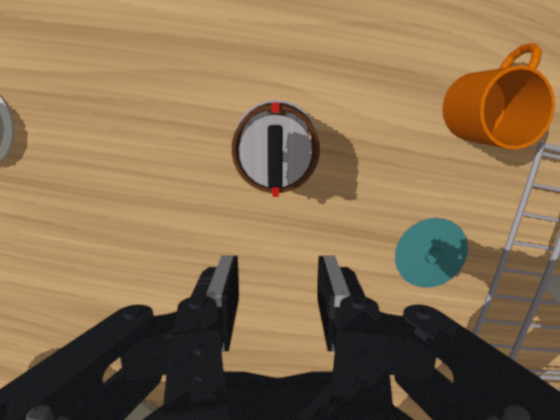

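View pics/ext16.png

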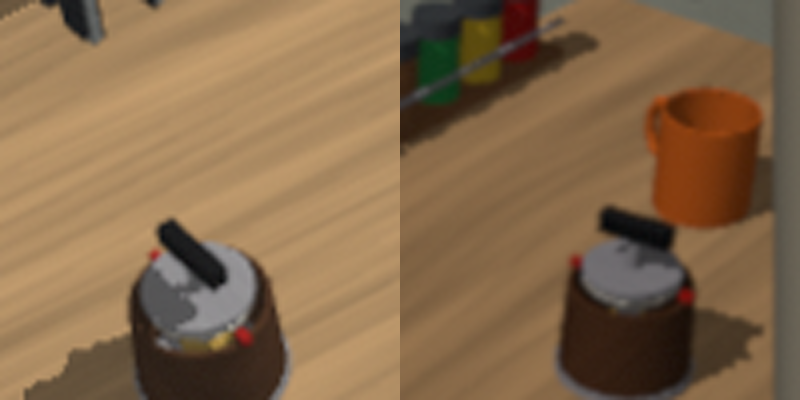

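```bash
python3 -c "
from workcell import *
print(sign_off())"
```

```text
the job is handed in; nothing more can be done
None
```

The cone is back in the mill cup with its bar in line with the red marks. I handed the job in at about 28 s of the 70 s.

**What I did:** I lifted the cone by its bar and lowered it into the cup. The cup slid down about 4.5 mm under roughly 6 N and then reached its stop. I firmed up there to a wrist reading of 12.7 N, about 15 N on the cup with the cone's weight. I then eased off and rocked it 25.2° clockwise and 25.1° anticlockwise. It turned freely, with wrist torque about the vertical staying below 0.1 N m. I brought the bar back in line and let go.

**Last checks:**
- **Alignment:** the bar lies at 9.3° and the mark line at 9.1°. The bar's centre is within about 0.3 mm of the midpoint between the marks.
- **Seating:** the cone looks straight and seated in the scene, side and wrist views, and the gripper is well clear.
- **Bystanders:** I did not measure them at the end. The mug and lid still looked in place in the final wrist view.

**What failed or disagreed:**
- **First grasp missed:** the fingertips really sit about 24 mm behind the stated TCP. The jaws shut on top of the bar and pressed it with about 6 N. I confirmed the offset in the side and wrist views and went lower. The second grasp held.
- **Rocking load above 6 N:** while rocking, the load on the cup was about 5.5 to 8 N, mostly a little over the 6 N asked. Forces were only read at the end of each move, so brief peaks between readings were not seen.

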